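Make up the roller service carrier and send it to the next station

ROBOT

A 7-joint arm with a two-finger parallel gripper is mounted at the origin on the work surface. World frame = base frame: x ahead of the robot, y to its left, z up, the work surface at z = 0. Lengths are in m, angles in rad, forces in N, time in s.
With the tool pointing down it reaches from about 0.425 to 0.925 m from the base axis. Payload 6.8 kg.
Tool frame: the origin (TCP) lies between the finger pads; the fingertips stand 14 mm ahead of it and the grasp point (between the pads) lies 5 mm behind it; z points along the fingers, y is the direction in which the jaws open and shut (so a half turn about z gives the same grasp; the last joint's range is limited). The gripper opens to 85 mm and grips with 20 to 120 N. Pads are 22 mm wide; open, the fingers measure 114 mm over their backs; the gripper's body (76 mm by 85 mm) begins 54 mm behind the grasp point. The pads swing forward as they close: fully open they stand 13 mm farther back than shut.
Start: joints at [-1.399, 0.477, 0.022, 1.555, -0.011, 1.109, -0.083], TCP at [0.186, 0.649, 0.245] pointing down, gripper open.
Joint ranges: [-2.96, 2.96], [-0.34, 2.1], [-1.41, 1.46], [0.24, 2.44], [-1.37, 4.51], [0.17, 1.92], [-2.96, 2.96]. Speed limits (rad/s): [2.39, 2.39, 3.14, 3.14, 3.14, 3.14, 3.14].

INTERFACE

Orientations are given as a unit quaternion [w, x, y, z].
In Python, from station import bot gives the robot as it stands.
- The arm moves only by the shell command python3 -m crank 'ROWS' [FORCE]. ROWS is JSON, a list of rows, each a list of 3 entries, a list of its own where there are three numbers: the shift along the tool's x, y, z in m, then the turn, a rotation vector about the tool's x, y, z in degrees, then the finger opening in m, from 0 to 0.0854. A call has 1 to 10 rows; each row shifts and turns the commanded pose from where the row before left it, along the tool's axes as they then stand; what a row does not reach is not made up. A row lasts 1/8 s, in which the tool goes at most 62.5 mm and 10.7 degrees, less where a joint would pass 70% of its speed; a pose out of reach is approached as far as the arm can. A call is refused whole if a number of a shift passes 0.0625 or a number of a turn 10.7, either way. A call with a gripper value outside its range is refused whole. The fingers move at their own pace and stop on an object; FORCE is the grip in N (left out, the last holds). Time passes only in rows, so rows that do not move let the fingers close. It gives the time, the measured TCP pose, the force and the opening at its end, in the units of the state.
- bot.get_obs(): the state, without advancing time (a new reading comes with each control period).
- bot.read_camera(name): name is "scene" or "top"; returns (picture, depth): 400x640x3 uint8, red, green, blue; 400x640 float32, m along the optical axis (not along the pixel's ray), 0 where there is no reading.
- bot.calibration(name): a dict with "fx", "fy", "cx", "cy" (pixels), "extrinsics" (4x4, takes a point from camera to world coordinates). Camera axes: x right, y down, z forward; pixel columns grow to the right and rows downward; lengths in m; the calibration is good to about 2 mm. A picture is of the moment at which its call begins. calibration takes no time and is no camera call.
- bot.hand_in(): hands the job in, once; it reports no verdict.
The state is a dict: "t": time; "q": joint angles; "joint_vel": joint speeds; "joint_torque": joint torques, N m; "eef_pos": TCP position; "tool_rot": TCP orientation; "contact_force": force on the tool from outside, world axes, zero at the start; "torque": the same for the moment, N m; "gripper_width": opening from 0.0 (shut) to 1.0 (fully open).
Only numpy, scipy, OpenCV 4.12 (cv2) and the standard library are available. Lean on these libraries where they do the work, as an engineer would, in place of code of your own. Each camera call takes 0.05 s, during which the arm holds its last target.

TASK

With the blue carrier still at its first station, pack all the brass guide shoes standing on their bases in its black tray, in one layer with nothing sticking up above the rim, and turn the roller between the centres by its spokes until the orange mark faces straight up. Then push the carrier along the rail until it clicks home at the second (green) station, with the shoes still packed and the mark still up. Leave the jar, the carton and the wrench where they are.

Things in the scene. Friction and masses are not known exactly. Their poses are not given: they have to be found in the camera images.
- carrier (a joint): Travel (m) of the blue carrier on its rail: 0 at the first station (yellow block), 0.120 at the second (green block); grows along the carrier's +y, from the tray end towards the red post. Friction about 1.2 N, stops at -0.012 and 0.145. At each station a sprung ball clicks into a notch from 2 mm off and holds the carrier lightly: 1 mm of play, about 4 N to push it out. A red pointer on its far edge then faces the block.
- tray_floor (a point): Centre of the inner floor of the black open tray on the carrier. x across the rail, y along it (as joint carrier grows), z up. Inside 110 (x) x 154 (y) mm, walls 5 mm thick, rim 36 mm above this floor, which lies 39 mm above the table. Takes six shoes in one layer, two along x by three along y, ribs along x.
- handle_top (a point): Top centre of the red upright handle post on the carrier, by which to push or pull it: 18 mm diameter, 62 mm of free length below this point, top 160 mm above the table; it stands on the green headstock block.
- roller (a joint): Rotation (rad) of the roller between the centres about the carrier's +y (right-handed: from up towards the carrier's +x). The orange mark faces up at 0 or 2 pi. Turns both ways against about 0.06 N m of friction and stays where it is left.
- driver (a point): Centre of the driver hub (radius 15 mm) on the roller's axis, 84 mm above the table; turns with the roller: z points to the orange mark's side, y along the axis (the carrier's +y). Six round spokes 10 mm thick, every 60 degrees about y starting from z, reach 46 mm from the axis; the one in line with the mark is orange, the others steel. The handle post stands 42 mm beyond, along +y.
- mark (a point): Middle of the orange stripe along the black roller (36 mm diameter, 80 mm long), on its surface; z points outwards, so it is straight up when the mark faces up. 54 mm from the driver towards the tray.
- shoe1_mid (a point): Brass guide shoe, its centre (half-way up, 16 mm above its underside). Base plate 46 (x) x 40 (y) x 14 mm high; on it a central upright rib 34 (x) x 12 (y) x 18 mm high by which to grip it; 32 mm high in all, about 0.12 kg. z points up when it stands on its base. May be absent.
- shoe2_mid (a point): Brass guide shoe, its centre (half-way up, 16 mm above its underside). Base plate 46 (x) x 40 (y) x 14 mm high; on it a central upright rib 34 (x) x 12 (y) x 18 mm high by which to grip it; 32 mm high in all, about 0.12 kg. z points up when it stands on its base. May be absent.
- shoe3_mid (a point): Brass guide shoe, its centre (half-way up, 16 mm above its underside). Base plate 46 (x) x 40 (y) x 14 mm high; on it a central upright rib 34 (x) x 12 (y) x 18 mm high by which to grip it; 32 mm high in all, about 0.12 kg. z points up when it stands on its base. May be absent.
- shoe4_mid (a point): Brass guide shoe, its centre (half-way up, 16 mm above its underside). Base plate 46 (x) x 40 (y) x 14 mm high; on it a central upright rib 34 (x) x 12 (y) x 18 mm high by which to grip it; 32 mm high in all, about 0.12 kg. z points up when it stands on its base. May be absent.
- shoe5_mid (a point): Brass guide shoe, its centre (half-way up, 16 mm above its underside). Base plate 46 (x) x 40 (y) x 14 mm high; on it a central upright rib 34 (x) x 12 (y) x 18 mm high by which to grip it; 32 mm high in all, about 0.12 kg. z points up when it stands on its base. May be absent.
- shoe6_mid (a point): Brass guide shoe, its centre (half-way up, 16 mm above its underside). Base plate 46 (x) x 40 (y) x 14 mm high; on it a central upright rib 34 (x) x 12 (y) x 18 mm high by which to grip it; 32 mm high in all, about 0.12 kg. z points up when it stands on its base. May be absent.
- jar_at (a point): Bystander: amber jar with white cap, 68 mm diameter, 60 mm high; underside centre.
- carton_at (a point): Bystander: cardboard carton 100 x 120 x 50 mm; underside centre.
- wrench_at (a point): Bystander: steel wrench, 160 mm long, lying at the left end of the rail; its origin.
Not all that is in view belongs to the job. Leave any purple look-alike of the part that bears shoe6_mid alone.

How it is judged:
On the way, in this order (a step that is already met when the one before it is completed fails the run):
1. at the first station, every shoe lies packed upright in the tray below the rim and the orange mark faces up (x of shoe1_mid in the frame of tray_floor between -0.045 and 0.045 m and y of shoe1_mid in the frame of tray_floor between -0.065 and 0.065 m and z of shoe1_mid in the frame of tray_floor between 0.011 and 0.0195 m and angle between each of shoe1_mid, shoe2_mid, shoe3_mid, shoe4_mid, shoe5_mid, shoe6_mid's own z axis and vertical below 0.12 rad and x of shoe2_mid in the frame of tray_floor between -0.045 and 0.045 m and y of shoe2_mid in the frame of tray_floor between -0.065 and 0.065 m and z of shoe2_mid in the frame of tray_floor between 0.011 and 0.0195 m and x of shoe3_mid in the frame of tray_floor between -0.045 and 0.045 m and y of shoe3_mid in the frame of tray_floor between -0.065 and 0.065 m and z of shoe3_mid in the frame of tray_floor between 0.011 and 0.0195 m and x of shoe4_mid in the frame of tray_floor between -0.045 and 0.045 m and y of shoe4_mid in the frame of tray_floor between -0.065 and 0.065 m and z of shoe4_mid in the frame of tray_floor between 0.011 and 0.0195 m and x of shoe5_mid in the frame of tray_floor between -0.045 and 0.045 m and y of shoe5_mid in the frame of tray_floor between -0.065 and 0.065 m and z of shoe5_mid in the frame of tray_floor between 0.011 and 0.0195 m and x of shoe6_mid in the frame of tray_floor between -0.045 and 0.045 m and y of shoe6_mid in the frame of tray_floor between -0.065 and 0.065 m and z of shoe6_mid in the frame of tray_floor between 0.011 and 0.0195 m and angle between mark's own z axis and vertical below 0.14 rad and value of joint carrier between -0.012 and 0.012 m), for 0.3 s.
2. the carrier has reached the second station (value of joint carrier between 0.115 and 0.125 m), for 0.3 s.
At the end, for the whole second after the job is handed in: Carrier in the second station (within 5 mm), orange mark up within 0.14 rad, every shoe present upright on the tray floor (centre within 45 mm in x, 65 mm in y of the tray's centre, tilt under 0.12 rad, base within 3.5 mm of the floor, nothing above the rim), all at rest (all of step 2 and x of shoe1_mid in the frame of tray_floor between -0.045 and 0.045 m and y of shoe1_mid in the frame of tray_floor between -0.065 and 0.065 m and z of shoe1_mid in the frame of tray_floor between 0.011 and 0.0195 m and angle between each of shoe1_mid, shoe2_mid, shoe3_mid, shoe4_mid, shoe5_mid, shoe6_mid's own z axis and vertical below 0.12 rad and x of shoe2_mid in the frame of tray_floor between -0.045 and 0.045 m and y of shoe2_mid in the frame of tray_floor between -0.065 and 0.065 m and z of shoe2_mid in the frame of tray_floor between 0.011 and 0.0195 m and x of shoe3_mid in the frame of tray_floor between -0.045 and 0.045 m and y of shoe3_mid in the frame of tray_floor between -0.065 and 0.065 m and z of shoe3_mid in the frame of tray_floor between 0.011 and 0.0195 m and x of shoe4_mid in the frame of tray_floor between -0.045 and 0.045 m and y of shoe4_mid in the frame of tray_floor between -0.065 and 0.065 m and z of shoe4_mid in the frame of tray_floor between 0.011 and 0.0195 m and x of shoe5_mid in the frame of tray_floor between -0.045 and 0.045 m and y of shoe5_mid in the frame of tray_floor between -0.065 and 0.065 m and z of shoe5_mid in the frame of tray_floor between 0.011 and 0.0195 m and x of shoe6_mid in the frame of tray_floor between -0.045 and 0.045 m and y of shoe6_mid in the frame of tray_floor between -0.065 and 0.065 m and z of shoe6_mid in the frame of tray_floor between 0.011 and 0.0195 m and angle between mark's own z axis and vertical below 0.14 rad and velocity of joint roller between -0.05 and 0.05 rad/s); the robot touches nothing.
It fails at once if the jar is disturbed (moved more than 40 mm) (distance of jar_at from where it was at the start of the episode above 0.04 m).
It fails at once if the carton is disturbed (moved more than 40 mm) (distance of carton_at from where it was at the start of the episode above 0.04 m).
It fails at once if the wrench is disturbed (moved more than 40 mm) (distance of wrench_at from where it was at the start of the episode above 0.04 m).
Of shoe1, shoe2, shoe3, shoe4, shoe5, shoe6 only 4 to 6 are there at a start; the rules pass over those that are not, and their reading is None.
At some moment in a run one of shoe1, shoe2, shoe3, shoe4, shoe5, shoe6 may be knocked a few centimetres aside while the robot is not near it.
Once in a run the grip may slacken for a moment while it holds something.
It also fails if it takes over 210 s, if anything falls off the work surface, if the arm or the gripper's body presses on something with over 40 N, if the wrist force passes 120 N, or if a joint passes its speed limit or range.

## Working session

There is one attempt and no reset: what is moved stays moved. The work goes in short steps, Python scripts to look and compute and a shell command to move; the robot and the scene stay as the last step left them, time stands still between calls to the robot, and variables do not carry over. Pictures are saved under pics/ and viewed, and the job is handed in when it is done.

```bash
ls; mkdir -p pics; python3 - <<'E'
from station import bot
import cv2
o=bot.get_obs(); print(o['t'],o['eef_pos'],o['tool_rot'],o['gripper_width'])
for n in('scene','top'):
    im,d=bot.read_camera(n); cv2.imwrite(f'pics/{n}0.png',im[:,:,::-1])
    c=bot.calibration(n); print(n,c)
E
```

```text
pics
0.0 [0.18626097 0.64819589 0.24431423] [-4.99714015e-05  1.39418045e-01  9.90233184e-01 -9.20175694e-04] 0.9975202466855194
scene {'fx': 514.5779063570204, 'fy': 514.5779063570204, 'cx': 316.10029223547525, 'cy': 200.47908053538674, 'extrinsics': array([[ 0.57871934,  0.65816928, -0.48155699,  1.07545695],
       [ 0.8155251 , -0.46825285,  0.34008541, -0.4274735 ],
       [-0.00165667, -0.58953581, -0.80774054,  1.10466713],
       [ 0.        ,  0.        ,  0.        ,  1.        ]])}
top {'fx': 391.1561820092692, 'fy': 391.1561820092692, 'cx': 322.7284949788917, 'cy': 199.0140736387381, 'extrinsics': array([[ 0.0107344 , -0.99563867,  0.09267363,  0.43302137],
       [-0.9997148 , -0.012663  , -0.02024772, -0.01559771],
       [ 0.02133293, -0.09242986, -0.99549065,  1.0706161 ],
       [ 0.        ,  0.        ,  0.        ,  1.        ]])}
```

View pics/scene0.png

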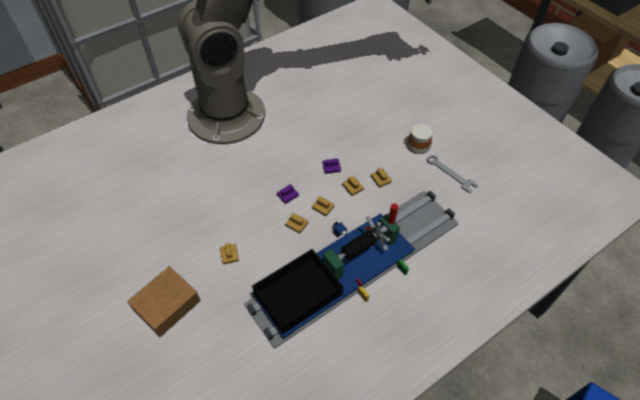

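View pics/top0.png

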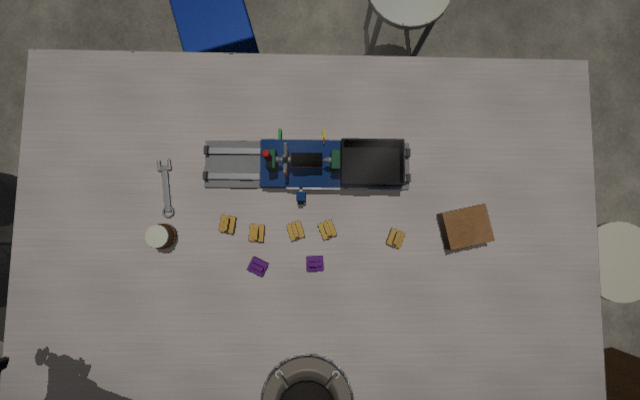

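The scene view shows five brass shoes at about (229,253), (296,222), (322,206), (353,185) and (381,177). In the top view they are at (396,238), (327,230), (296,231), (257,233) and (228,224). The look-alikes are the purple parts at top (258,267) and (315,264), which I will not touch. A blue knob stands beside the rail at top (301,197). Next I'll measure and crop.

```bash
cat > h.py <<'E'
from station import bot
import numpy as np, cv2
from scipy.spatial.transform import Rotation as R
def cap(n):
    im,d=bot.read_camera(n); c=bot.calibration(n)
    v,u=np.mgrid[0:400,0:640]
    P=np.stack([(u-c['cx'])/c['fx']*d,(v-c['cy'])/c['fy']*d,d],-1)
    E=c['extrinsics']; W=P@E[:3,:3].T+E[:3,3]; W[d==0]=np.nan
    return im,d,W
def proj(n,p):
    c=bot.calibration(n);E=np.linalg.inv(c['extrinsics']); q=E[:3,:3]@np.array(p)+E[:3,3]
    return q[0]/q[2]*c['fx']+c['cx'], q[1]/q[2]*c['fy']+c['cy']
def crop(im,x0,y0,x1,y1,k,f):
    cv2.imwrite('pics/'+f,cv2.resize(im[y0:y1,x0:x1,::-1],None,fx=k,fy=k,interpolation=cv2.INTER_CUBIC))
def obs():
    o=bot.get_obs(); q=o['tool_rot']; r=R.from_quat([q[1],q[2],q[3],q[0]])
    return o,np.array(o['eef_pos']),r
def brass(im,W,purple=False):
    hsv=cv2.cvtColor(im,cv2.COLOR_RGB2HSV)
    m=cv2.inRange(hsv,(14,110,90),(28,255,255))
    n,l,s,c=cv2.connectedComponentsWithStats(m)
    out=[]
    for i in range(1,n):
        if s[i,4]>40: out.append((c[i],s[i,4],l==i))
    return out
E
python3 - <<'E'
from h import *
for n in('top','scene'):
    im,d,W=cap(n)
    np.savez('/tmp/'+n,im=im,W=W)
    for c,a,m in brass(im,W):
        p=W[m]; z=p[:,2]; hi=p[z>0.024]; 
        lo=p.mean(0)
        print(n,c.round(0),a,lo.round(4),'z',np.nanpercentile(z,[5,50,95]).round(3),'hi',len(hi),hi.mean(0).round(4) if len(hi) else None)
    if n=='top': crop(im,190,120,420,290,3.4,'c_top.png')
    else: crop(im,190,130,470,350,2.8,'c_sc.png')
E
```

```text
top [465. 226.] 1442 [nan nan nan] z [0.045 0.048 0.051] hi 1436 [ 0.4624 -0.4122  0.0483]
top [227. 224.] 208 [nan nan nan] z [0.009 0.013 0.032] hi 58 [0.4601 0.2212 0.0297]
top [295. 230.] 219 [nan nan nan] z [0.009 0.013 0.032] hi 59 [0.4443 0.0369 0.0298]
top [327. 229.] 225 [ 0.4496 -0.0489  0.0165] z [0.008 0.013 0.032] hi 59 [ 0.4485 -0.0485  0.03  ]
top [256. 233.] 215 [nan nan nan] z [0.009 0.013 0.032] hi 59 [0.4385 0.1416 0.0298]
top [395. 238.] 210 [nan nan nan] z [0.009 0.013 0.032] hi 55 [ 0.4275 -0.2345  0.0302]
top [489. 237.] 46 [ 0.4336 -0.4751  0.0481] z [0.045 0.048 0.05 ] hi 46 [ 0.4336 -0.4751  0.0481]
scene [381. 177.] 167 [0.4673 0.2174 0.019 ] z [0.01  0.015 0.034] hi 48 [0.4638 0.2217 0.0318]
scene [353. 186.] 168 [0.4445 0.1378 0.0189] z [0.01  0.015 0.034] hi 49 [0.4411 0.1425 0.0317]
scene [323. 206.] 176 [0.452  0.0343 0.0192] z [0.01  0.015 0.034] hi 56 [0.4481 0.0388 0.0314]
scene [297. 223.] 198 [nan nan nan] z [0.01  0.015 0.034] hi 60 [ 0.4522 -0.0471  0.0317]
scene [229. 253.] 257 [nan nan nan] z [0.009 0.015 0.033] hi 62 [ 0.4322 -0.2336  0.0308]
scene [161. 298.] 2121 [nan nan nan] z [0.046 0.049 0.053] hi 2114 [ 0.4648 -0.4197  0.0494]
scene [364. 292.] 56 [nan nan nan] z [0.02  0.029 0.035] hi 47 [ 0.7072 -0.0353  0.0298]
```

View pics/c_top.png

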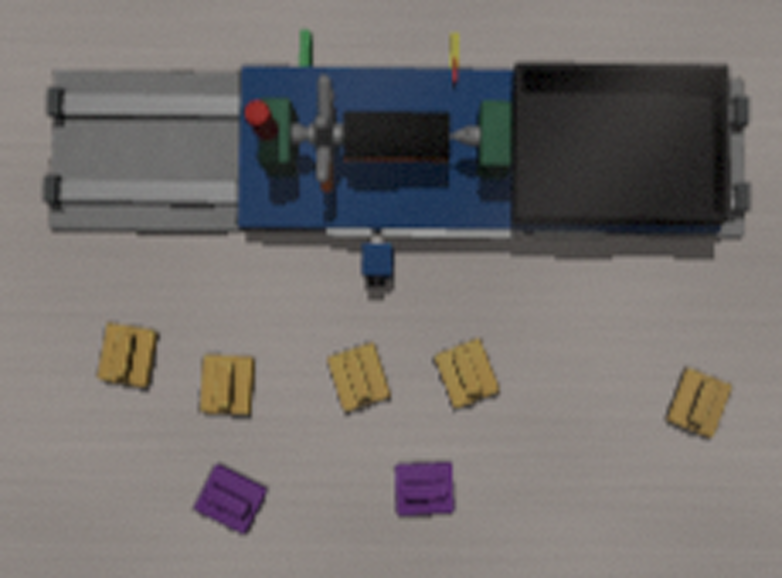

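View pics/c_sc.png

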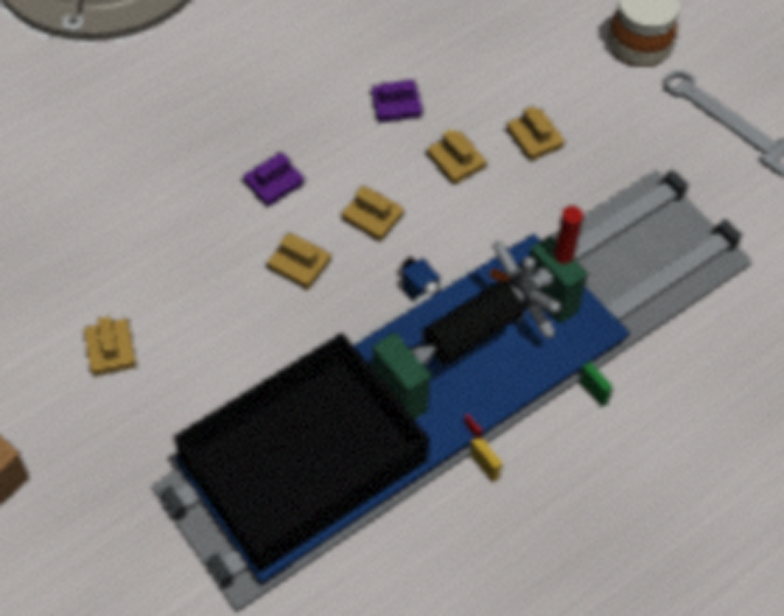

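All five brass shoes stand upright, with ribs roughly along world x, and both purple parts lie nearer the base. The orange spoke points towards the robot, at top crop (328,185). Next I'll get accurate poses of the shoes, tray, post and driver.

```bash
cat >> h.py <<'E'
def rect(p):
    p=p[~np.isnan(p).any(1)]
    (c,s,a)=cv2.minAreaRect((p[:,:2]*1000).astype(np.float32))
    return np.array(c)/1000,s,a
def shoes(im,W,zoff=0):
    r=[]
    for c,a,m in brass(im,W):
        if a>600: continue
        p=W[m]; p=p[~np.isnan(p).any(1)]
        if np.nanpercentile(p[:,2],90)<0.02: continue
        k=p[p[:,2]>0.027+zoff]; 
        if len(k)<10: continue
        kc=k.mean(0); u=np.linalg.svd(k[:,:2]-kc[:2])[2][0]
        cc,s,an=rect(p)
        # yaw of rib from world x
        y=np.degrees(np.arctan2(u[1],u[0])); y=(y+90)%180-90
        a2=(an+45)%90-45
        r.append((c.round(0),cc.round(4),np.round(s,0),round(a2,1),'rib',kc.round(4),round(y,1)))
    return r
E
python3 - <<'E'
from h import *
for n in('top','scene'):
    f=np.load(f'/tmp/{n}.npz'); im,W=f['im'],f['W']
    for s in shoes(im,W): print(n,*s)
    X,Y,Z=W[...,0],W[...,1],W[...,2]
    t=(Z>.066)&(Z<.084)&(im.max(2)<70)&(X>.5)&(X<.8)&(Y<0)
    l,nn=cv2.connectedComponentsWithStats(t.astype(np.uint8))[1:3]
    i=1+np.argmax(nn[1:,4]); print('tray',rect(W[l==i]),nn[i,4])
    b=(im[...,0]>110)&(im[...,1]<60)&(im[...,2]<60)&(Z>.1); p=W[b]; print('post',len(p),p.max(0),p[p[:,2]>p[:,2].max()-.008].mean(0))
    # spokes/driver
    pm=p[p[:,2]>p[:,2].max()-.008].mean(0)
    q=(abs(X-pm[0])<.07)&(Z>.06)&(Y<pm[1]-.025)&(Y>pm[1]-.06)
    vu=np.argwhere(q)
    o=q&(im[...,0]>im[...,2]*1.7)&(im[...,0]>60); print('orange',W[o].round(3).tolist())
    p=W[q]; print(len(p), p[np.argsort(p[:,0])][::4].round(3).tolist())
E
```

```text
top [227. 224.] [0.4609 0.2206] [38. 45.] -8.9 rib [0.46   0.2213 0.0302] -10.0
top [295. 230.] [0.4452 0.0362] [43. 37.] 19.0 rib [0.4439 0.0373 0.0303] 18.0
top [327. 229.] [ 0.4492 -0.0498] [44. 39.] 22.4 rib [ 0.4485 -0.0486  0.0301] 22.6
top [256. 233.] [0.4376 0.1411] [43. 38.] 0.5 rib [0.4385 0.1415 0.0299] -1.7
top [395. 238.] [ 0.4279 -0.2343] [38. 43.] -20.8 rib [ 0.4275 -0.2346  0.0303] -20.1
top [489. 237.] [ 0.435  -0.4735] [20. 20.] 12.0 rib [ 0.4336 -0.4751  0.0481] -30.5
tray (array([ 0.62577631, -0.16430566]), (121.0967788696289, 164.99520874023438), 0.19917114078998566) 473
post 30 [0.63295118 0.11051896 0.16080861] [0.62661087 0.10342627 0.15792038]
orange [[0.592, 0.06, 0.07], [0.59, 0.062, 0.068], [0.59, 0.06, 0.069], [0.588, 0.062, 0.067], [0.587, 0.06, 0.069]]
219 [[0.585, 0.062, 0.066], [0.587, 0.059, 0.105], [0.588, 0.057, 0.065], [0.59, 0.057, 0.102], [0.591, 0.057, 0.065], [0.592, 0.057, 0.107], [0.594, 0.064, 0.107], [0.597, 0.065, 0.103], [0.598, 0.057, 0.07], [0.6, 0.065, 0.1], [0.603, 0.06, 0.101], [0.605, 0.06, 0.1], [0.607, 0.044, 0.078], [0.608, 0.06
[... 2867 characters left out ...]
], [0.638, 0.061, 0.088], [0.638, 0.044, 0.1], [0.638, 0.063, 0.092], [0.64, 0.064, 0.096], [0.641, 0.058, 0.09], [0.641, 0.058, 0.082], [0.642, 0.068, 0.095], [0.643, 0.047, 0.089], [0.644, 0.063, 0.081], [0.644, 0.06, 0.075], [0.645, 0.065, 0.076], [0.646, 0.068, 0.075], [0.648, 0.06, 0.097], [0.648, 0.06, 0.072], [0.65, 0.068, 0.07], [0.651, 0.057, 0.073], [0.652, 0.059, 0.099], [0.652, 0.063, 0.07], [0.655, 0.062, 0.104], [0.656, 0.064, 0.109], [0.656, 0.063, 0.071], [0.657, 0.059, 0.066], [0.659, 0.067, 0.07], [0.659, 0.059, 0.1], [0.661, 0.063, 0.107], [0.661, 0.06, 0.102], [0.663, 0.064, 0.109], [0.664, 0.06, 0.065], [0.665, 0.059, 0.107], [0.665, 0.062, 0.066], [0.667, 0.063, 0.068]]
```

The carrier is aligned with world y. The tray centre is about (0.627, -0.164), the roller axis is at x ≈ 0.627, the driver is at y ≈ 0.062 and the post at y ≈ 0.104. The orange spoke points about -120°, so the roller needs +120°. Tray size came out at 121 x 165 mm and post height at 160 mm, as described. I'll start with the nearest shoe, A.

```bash
cat > go.py <<'E'
import sys
from h import *
# target x y z yaw(deg of jaw axis from world y)
o,p,r=obs(); M=r.as_matrix()
x,y,z,yw=map(float,sys.argv[1:5])
a=np.radians(yw); ty=np.array([-np.sin(a),np.cos(a),0])
if ty@M[:,1]<0: ty=-ty
tz=np.array([0,0,-1.]); tx=np.cross(ty,tz); T=np.stack([tx,ty,tz],1)
print('pos',p.round(4),'t',round(o['t'],2),'g',round(o['gripper_width'],3),'F',np.round(o['contact_force'],1),'q7',round(o['q'][6],2))
print('turn(deg,tool)',np.degrees(R.from_matrix(M.T@T).as_rotvec()).round(2))
d=np.array([x,y,z])-p
print('shift now-axes',(M.T@d).round(4),' after-turn axes',(T.T@d).round(4))
E
python3 go.py .462 .221 .10 -9.5
```

```text
pos [0.1863 0.6485 0.2447] t 0.2 g 1.001 F [0.4 0.2 0.2] q7 -0.08
turn(deg,tool) [-0.06  0.   -6.53]
shift now-axes [-0.383  -0.3346  0.1451]  after-turn axes [-0.3425 -0.3761  0.1447]
```

```bash
python3 -m crank '[[[0,0,0],[0,0,-6.5],0.06],[[-0.038,-0.042,0],[0,0,0],0.06],[[-0.038,-0.042,0],[0,0,0],0.06],[[-0.038,-0.042,0],[0,0,0],0.06],[[-0.038,-0.042,0.01],[0,0,0],0.05],[[-0.038,-0.042,0.01],[0,0,0],0.05],[[-0.038,-0.042,0.025],[0,0,0],0.05],[[-0.038,-0.042,0.03],[0,0,0],0.05],[[-0.038,-0.042,0.03],[0,0,0],0.05],[[-0.038,-0.042,0.03],[0,0,0],0.05]]' 40; python3 go.py .462 .221 .03 -9.5
```

```text
t: 1.45
eef_pos: [0.4597, 0.2216, 0.1119]
tool_rot: [0.0, 0.083, 0.997, 0.0]
contact_force: [0.5, 0.8, -0.4]
gripper_width: 0.587
pos [0.4597 0.2216 0.1119] t 1.45 g 0.587 F [ 0.5  0.8 -0.4] q7 0.92
turn(deg,tool) [ 0.04  0.04 -0.01]
shift now-axes [-0.0023 -0.0003  0.0819]  after-turn axes [-0.0024 -0.0002  0.0819]
```

```bash
python3 -m crank '[[[-0.002,0,0.03],[0,0,0],0.04],[[0,0,0.03],[0,0,0],0.04],[[0,0,0.021],[0,0,0],0.04],[[0,0,0],[0,0,0],0.04],[[0,0,0],[0,0,0],0.0],[[0,0,0],[0,0,0],0.0],[[0,0,0],[0,0,0],0.0],[[0,0,0],[0,0,0],0.0],[[0,0,0],[0,0,0],0.0]]' 40; python3 go.py .654 -.116 .15 0
```

```text
t: 2.58
eef_pos: [0.4615, 0.223, 0.0326]
tool_rot: [0.001, 0.083, 0.997, 0.001]
contact_force: [-1.2, 0.0, 7.0]
gripper_width: 0.128
pos [0.4615 0.223  0.0326] t 2.58 g 0.128 F [-1.2  0.   7. ] q7 0.94
turn(deg,tool) [ 0.08  0.09 -9.54]
shift now-axes [-0.2461 -0.3023 -0.1174]  after-turn axes [-0.1925 -0.339  -0.1174]
```

```bash
python3 -m crank '[[[0,0,-0.04],[0,0,0],0.0],[[0,0,-0.05],[0,0,0],0.0],[[0,0,-0.03],[0,0,-9.5],0.0],[[0,-0.05,0],[0,0,0],0.0],[[0,-0.06,0],[0,0,0],0.0],[[-0.02,-0.06,0],[0,0,0],0.0],[[-0.04,-0.06,0],[0,0,0],0.0],[[-0.05,-0.06,0],[0,0,0],0.0],[[-0.05,-0.04,0],[0,0,0],0.0],[[-0.03,-0.01,0],[0,0,0],0.0]]' 40; python3 go.py .654 -.116 .0735 0
```

```text
t: 3.82
eef_pos: [0.6352, -0.1003, 0.1518]
tool_rot: [0.0, 0.003, 1.0, -0.001]
contact_force: [0.5, 0.5, -1.6]
gripper_width: 0.126
pos [ 0.6352 -0.1003  0.1518] t 3.83 g 0.126 F [ 0.5  0.5 -1.6] q7 1.75
turn(deg,tool) [-0.11  0.06 -0.31]
shift now-axes [-0.0188 -0.0155  0.0783]  after-turn axes [-0.0188 -0.0157  0.0783]
```

```bash
python3 -m crank '[[[-0.01,-0.01,0.02],[0,0,0],0.0],[[0,0,0],[0,0,0],0.0],[[0,0,0],[0,0,0],0.0]]' 40; python3 go.py .654 -.116 .0735 0; python3 - <<'E'
from h import *
o,p,r=obs()
for n in('top','scene'):
    im,d,W=cap(n); np.savez('/tmp/'+n,im=im,W=W)
    for s in shoes(im,W): print(n,*s)
    b=proj(n,p); crop(im,int(b[0])-90,int(b[1])-70,int(b[0])+90,int(b[1])+70,4,f'h1_{n}.png')
E
```

```text
t: 4.2
eef_pos: [0.6432, -0.1053, 0.1317]
tool_rot: [-0.0, 0.0, 1.0, 0.0]
contact_force: [-0.2, 0.2, -1.3]
gripper_width: 0.13
pos [ 0.6432 -0.1053  0.1317] t 4.2 g 0.13 F [-0.2  0.2 -1.3] q7 1.77
turn(deg,tool) [ 0.02 -0.04 -0.02]
shift now-axes [-0.0108 -0.0107  0.0582]  after-turn axes [-0.0108 -0.0107  0.0582]
top [295. 230.] [0.4456 0.0363] [44. 37.] 19.1 rib [0.4446 0.037  0.0302] 19.5
top [256. 233.] [0.4383 0.1409] [39. 44.] -2.7 rib [0.4381 0.1416 0.0298] -2.3
top [398. 238.] [ 0.4258 -0.2397] [26. 43.] -20.1 rib [ 0.4289 -0.2355  0.0304] -15.5
scene [297. 222.] [ 0.4545 -0.0466] [43. 35.] 10.8 rib [ 0.4519 -0.0477  0.0316] 20.0
scene [229. 253.] [ 0.4302 -0.2343] [37. 47.] -21.3 rib [ 0.4322 -0.2336  0.0315] -19.3
scene [326. 274.] [ 0.6564 -0.1048] [40. 23.] -2.5 rib [ 0.6586 -0.1063  0.1173] 83.6
scene [364. 292.] [ 0.7082 -0.0347] [30.  8.] 0.4 rib [ 0.7072 -0.035   0.0301] 1.2
```

View pics/h1_scene.png

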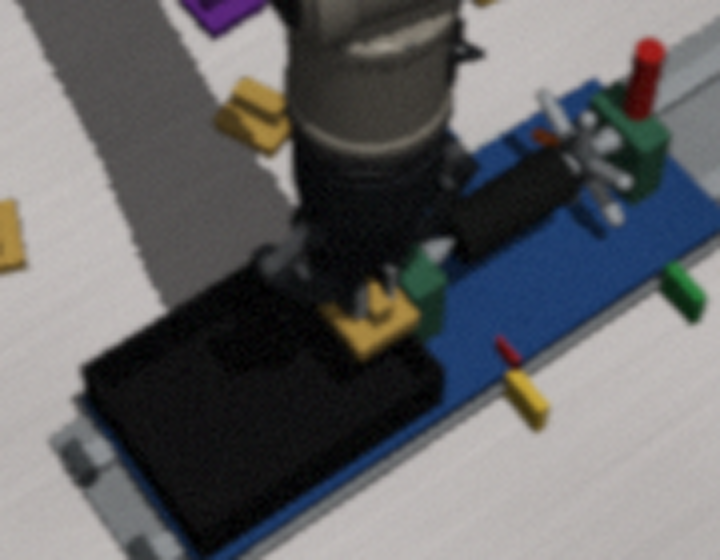

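View pics/h1_top.png

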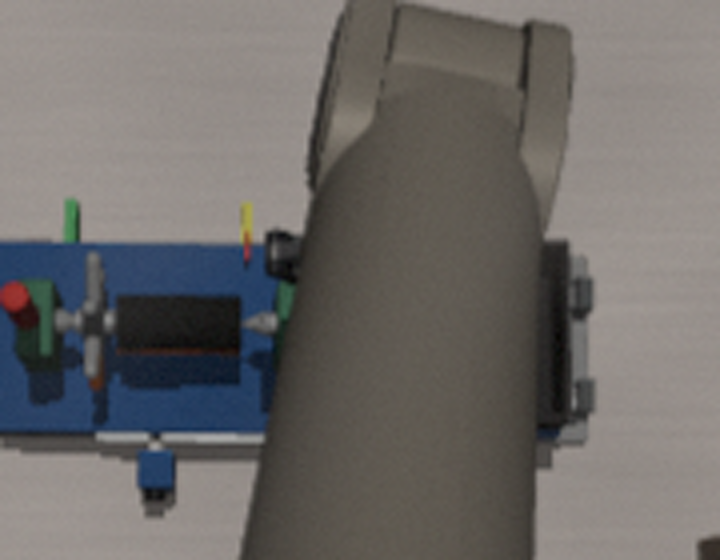

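The scene crop shows the shoe held level, with its centre at about (375,315), just inside the tray's headstock end. It sits centred in the hand to within about 1 mm. I'll lower and release it.

```bash
python3 -m crank '[[[-0.011,-0.011,0.015],[0,0,0],0.0],[[0,0,0.02],[0,0,0],0.0],[[0,0,0.016],[0,0,0],0.0],[[0,0,0.006],[0,0,0],0.0],[[0,0,0.002],[0,0,0],0.0],[[0,0,0],[0,0,0],0.0]]' 40; python3 go.py .654 -.116 .0725 0
```

```text
t: 5.05
eef_pos: [0.6552, -0.1169, 0.0728]
tool_rot: [0.0, 0.0, 1.0, -0.0]
contact_force: [0.6, -0.1, -2.4]
gripper_width: 0.13
pos [ 0.6552 -0.1169  0.0728] t 5.05 g 0.13 F [ 0.6 -0.1 -2.4] q7 1.8
turn(deg,tool) [-0.    0.04 -0.03]
shift now-axes [0.0012 0.0009 0.0003]  after-turn axes [0.0012 0.0009 0.0003]
```

```bash
python3 -m crank '[[[0,0,0.001],[0,0,0],0.0],[[0,0,0],[0,0,0],0.022],[[0,0,0],[0,0,0],0.022],[[0,0,0],[0,0,0],0.022],[[0,0,-0.04],[0,0,0],0.022],[[0,0,-0.05],[0,0,0],0.022],[[0.05,0,0],[0,0,0],0.04],[[0.06,0.03,0],[0,0,0],0.04],[[0.06,0.06,0],[0,0,0],0.04],[[0.04,0.06,0],[0,0,2],0.04]]' 40; python3 go.py .440 .1417 .034 -2
```

```text
t: 6.3
eef_pos: [0.4684, 0.0077, 0.1618]
tool_rot: [0.0, 0.019, 1.0, 0.0]
contact_force: [1.1, 1.4, -0.1]
gripper_width: 0.472
pos [0.4684 0.0077 0.1618] t 6.3 g 0.472 F [ 1.1  1.4 -0.1] q7 1.46
turn(deg,tool) [ 0.02  0.03 -0.2 ]
shift now-axes [0.0336 0.1327 0.1278]  after-turn axes [0.033  0.1329 0.1278]
```

```bash
python3 -m crank '[[[0.002,0.054,0],[0,0,0],0.04],[[0.002,0.054,0.02],[0,0,0],0.04],[[0,0,0.03],[0,0,0],0.04],[[0,0,0],[0,0,0],0.04],[[0,0,0],[0,0,0],0.04]]' 40; python3 go.py .440 .1417 .034 -2
```

```text
t: 6.92
eef_pos: [0.4705, 0.1147, 0.1123]
tool_rot: [0.0, 0.019, 1.0, -0.0]
contact_force: [-0.5, -0.2, 0.1]
gripper_width: 0.469
pos [0.4705 0.1147 0.1123] t 6.92 g 0.469 F [-0.5 -0.2  0.1] q7 1.25
turn(deg,tool) [-0.    0.04 -0.12]
shift now-axes [0.0315 0.0259 0.0783]  after-turn axes [0.0314 0.0259 0.0783]
```

```bash
python3 - <<'E'
from h import *
for n in('top','scene'):
    im,d,W=cap(n); np.savez('/tmp/'+n,im=im,W=W)
    for s in shoes(im,W): print(n,*s)
    for s in shoes(im,W,.03): print(n,*s)
    if n=='scene': crop(im,220,130,420,340,2.8,'h2.png')
E
```

```text
top [354. 152.] [ 0.6561 -0.1189] [48. 40.] 0.1 rib [ 0.6544 -0.1177  0.0551] -19.6
top [295. 230.] [0.4451 0.036 ] [44. 38.] 19.9 rib [0.4441 0.0368 0.03  ] 17.4
top [327. 229.] [ 0.449  -0.0494] [44. 38.] 22.5 rib [ 0.4482 -0.0488  0.0296] 21.9
top [395. 238.] [ 0.4282 -0.2344] [39. 44.] -21.6 rib [ 0.427  -0.2341  0.0302] -21.4
top [354. 152.] [ 0.6561 -0.1189] [48. 40.] 0.1 rib [ 0.6541 -0.1163  0.0675] -0.9
scene [323. 205.] [0.4427 0.0358] [57. 42.] 14.9 rib [0.4477 0.0385 0.0313] 21.4
scene [297. 223.] [ 0.4528 -0.0493] [44. 40.] 18.5 rib [ 0.4526 -0.0471  0.0315] 19.5
scene [229. 253.] [ 0.4298 -0.2338] [37. 47.] -21.7 rib [ 0.4329 -0.2339  0.0321] -16.9
scene [321. 288.] [ 0.6495 -0.116 ] [40. 50.] -1.2 rib [ 0.6555 -0.1182  0.058 ] 29.4
scene [364. 292.] [ 0.7084 -0.0352] [29.  8.] 1.2 rib [ 0.7073 -0.0353  0.0306] 0.7
scene [321. 288.] [ 0.6495 -0.116 ] [40. 50.] -1.2 rib [ 0.6575 -0.1168  0.0691] 3.1
```

View pics/h2.png

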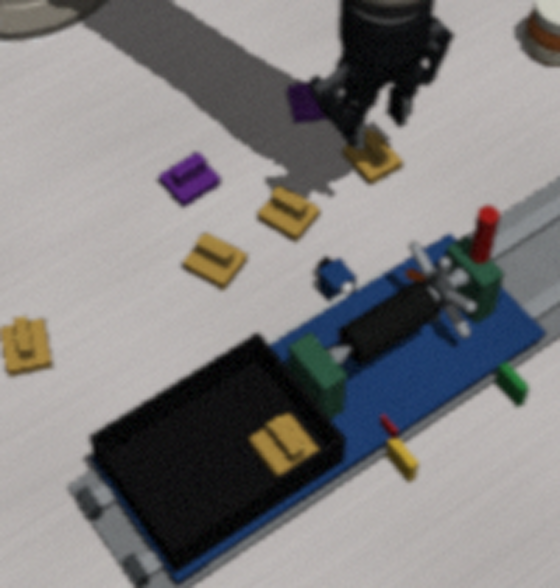

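Shoe A stands in the tray at about (.655,-.117), at crop (283,443). The gripper hovers near B. Continuing.

```bash
python3 -m crank '[[[0.0157,0.013,0],[0,0,0],0.04],[[0.0157,0.013,0.02],[0,0,0],0.04],[[0,0,0.03],[0,0,0],0.04],[[0,0,0.018],[0,0,0],0.04],[[0,0,0.01],[0,0,0],0.04],[[0,0,0],[0,0,0],0.04]]' 40; python3 go.py .440 .1417 .034 -2
```

```text
t: 7.78
eef_pos: [0.4398, 0.1422, 0.0337]
tool_rot: [0.0, 0.018, 1.0, -0.0]
contact_force: [-0.5, 0.0, -0.2]
gripper_width: 0.471
pos [0.4398 0.1422 0.0337] t 7.78 g 0.471 F [-0.5  0.  -0.2] q7 1.19
turn(deg,tool) [-0.    0.   -0.08]
shift now-axes [-0.0002 -0.0005 -0.0003]  after-turn axes [-0.0002 -0.0005 -0.0003]
```

```bash
python3 -m crank '[[[0,0,0],[0,0,0],0.0],[[0,0,0],[0,0,0],0.0],[[0,0,0],[0,0,0],0.0],[[0,0,0],[0,0,0],0.0],[[0,0,-0.03],[0,0,0],0.0],[[0,0,-0.04],[0,0,0],0.0],[[0,0,-0.04],[0,0,-2],0.0],[[0,-0.04,-0.01],[0,0,0],0.0],[[0,-0.04,0],[0,0,0],0.0],[[0,-0.04,0],[0,0,0],0.0]]' 40; python3 go.py .654 -.164 .0735 0
```

```text
t: 9.02
eef_pos: [0.4393, 0.0215, 0.154]
tool_rot: [0.0, 0.0, 1.0, 0.0]
contact_force: [0.8, -1.0, -1.4]
gripper_width: 0.124
pos [0.4393 0.0215 0.154 ] t 9.03 g 0.124 F [ 0.8 -1.  -1.4] q7 1.45
turn(deg,tool) [ 0.02  0.05 -0.  ]
shift now-axes [-0.2147 -0.1855  0.0806]  after-turn axes [-0.2147 -0.1855  0.0805]
```

```bash
python3 -m crank '[[[-0.031,-0.0265,0],[0,0,0],0.0],[[-0.031,-0.0265,0],[0,0,0],0.0],[[-0.031,-0.0265,0],[0,0,0],0.0],[[-0.031,-0.0265,0],[0,0,0],0.0],[[-0.031,-0.0265,0],[0,0,0],0.0],[[-0.031,-0.0265,0],[0,0,0],0.0],[[-0.028,-0.0265,0],[0,0,0],0.0],[[0,0,0.02],[0,0,0],0.0],[[0,0,0],[0,0,0],0.0],[[0,0,0],[0,0,0],0.0]]' 40; python3 go.py .654 -.164 .0735 0
python3 - <<'E'
from h import *
im,d,W=cap('scene'); crop(im,220,130,420,340,2.8,'h3.png')
E
```

```text
t: 10.28
eef_pos: [0.6526, -0.1618, 0.1334]
tool_rot: [-0.001, -0.0, 1.0, 0.0]
contact_force: [-0.3, 0.2, -2.0]
gripper_width: 0.127
pos [ 0.6526 -0.1618  0.1334] t 10.28 g 0.127 F [-0.3  0.2 -2. ] q7 1.87
turn(deg,tool) [ 0.05 -0.07  0.04]
shift now-axes [-0.0014 -0.0023  0.0599]  after-turn axes [-0.0014 -0.0022  0.0599]
```

View pics/h3.png

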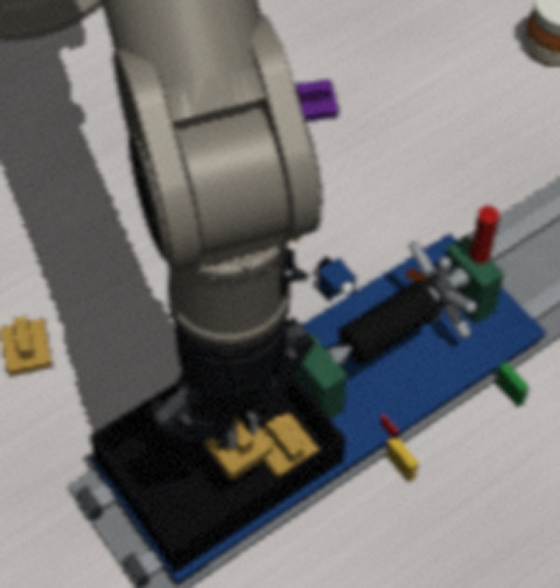

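Shoe B is held level over the middle slot, at crop (235,450). Lowering.

```bash
python3 -m crank '[[[-0.0014,-0.0022,0.02],[0,0,0],0.0],[[0,0,0.02],[0,0,0],0.0],[[0,0,0.014],[0,0,0],0.0],[[0,0,0.005],[0,0,0],0.0],[[0,0,0],[0,0,0],0.0],[[0,0,0],[0,0,0],0.02],[[0,0,0],[0,0,0],0.022],[[0,0,0],[0,0,0],0.022],[[0,0,-0.04],[0,0,0],0.022],[[0,0,-0.045],[0,0,0],0.022]]' 40; python3 go.py .4463 .0375 .12 19.5
```

```text
t: 11.58
eef_pos: [0.6542, -0.1651, 0.1598]
tool_rot: [-0.001, 0.0, 1.0, 0.0]
contact_force: [0.8, -0.7, 0.3]
gripper_width: 0.257
pos [ 0.6542 -0.1651  0.1598] t 11.57 g 0.257 F [ 0.8 -0.7  0.3] q7 1.87
turn(deg,tool) [  0.03  -0.1  -19.53]
shift now-axes [0.2079 0.2025 0.0402]  after-turn axes [0.1283 0.2604 0.0398]
```

```bash
python3 -m crank '[[[0.0297,0.0289,0],[0,0,0],0.03],[[0.0297,0.0289,0],[0,0,0],0.04],[[0.0297,0.0289,0],[0,0,0],0.04],[[0.0297,0.0289,0],[0,0,0],0.04],[[0.0297,0.0289,0],[0,0,0],0.04],[[0.0297,0.0289,0],[0,0,0],0.04],[[0.0297,0.0289,0.02],[0,0,0],0.04],[[0,0,0.02],[0,0,-9.7],0.04],[[0,0,0],[0,0,-9.8],0.04],[[0,0,0],[0,0,0],0.04]]' 40; python3 go.py .4463 .0375 .034 19.5
python3 - <<'E'
from h import *
for n in('scene','top'):
    im,d,W=cap(n)
    for s in shoes(im,W): print(n,*s)
    if n=='scene':crop(im,220,130,420,340,2.8,'h4.png')
E
```

```text
t: 12.82
eef_pos: [0.4471, 0.0372, 0.1197]
tool_rot: [0.0, -0.168, 0.986, 0.0]
contact_force: [-0.9, -0.7, 0.4]
gripper_width: 0.468
pos [0.4471 0.0372 0.1197] t 12.82 g 0.468 F [-0.9 -0.7  0.4] q7 1.76
turn(deg,tool) [ 0.01  0.03 -0.12]
shift now-axes [0.0007 0.0006 0.0857]  after-turn axes [0.0006 0.0006 0.0857]
scene [323. 206.] [0.4483 0.037 ] [44. 38.] 18.2 rib [0.448  0.0387 0.0316] 20.1
scene [297. 223.] [ 0.4535 -0.0488] [45. 41.] 17.3 rib [ 0.4527 -0.0471  0.0318] 21.3
scene [229. 253.] [ 0.4305 -0.2343] [37. 46.] -20.5 rib [ 0.4316 -0.2334  0.0312] -19.0
scene [321. 288.] [ 0.6504 -0.1169] [51. 39.] 0.2 rib [ 0.6552 -0.1187  0.0577] 14.0
scene [364. 292.] [ 0.7084 -0.0351] [ 8. 29.] -3.3 rib [ 0.7074 -0.0351  0.0303] 2.3
scene [303. 299.] [ 0.6489 -0.1643] [40. 51.] -2.0 rib [ 0.6547 -0.1666  0.0577] 5.6
top [354. 152.] [ 0.6549 -0.1182] [45. 38.] 0.4 rib [ 0.6542 -0.1177  0.0552] -17.4
top [372. 153.] [ 0.6528 -0.1657] [38. 45.] -0.2 rib [ 0.6525 -0.165   0.0548] 14.0
top [327. 229.] [ 0.4487 -0.0494] [44. 40.] 22.8 rib [ 0.4483 -0.0479  0.0367] 29.8
top [395. 238.] [ 0.4281 -0.2345] [38. 43.] -21.0 rib [ 0.4275 -0.2346  0.0302] -20.1
top [489. 237.] [ 0.4353 -0.4727] [23. 21.] 7.0 rib [ 0.4344 -0.4752  0.048 ] -27.8
```

View pics/h4.png

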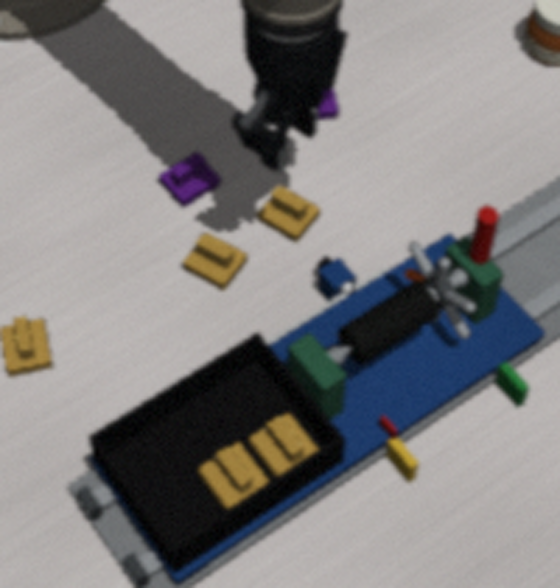

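Shoes A and B stand side by side in the tray, at crop (283,443) and (233,477). The hand is over C, which hasn't moved. Descending to grip.

```bash
python3 -m crank '[[[0,0,0.04],[0,0,0],0.04],[[0,0,0.032],[0,0,0],0.04],[[0,0,0.0135],[0,0,0],0.04],[[0,0,0],[0,0,0],0.04],[[0,0,0],[0,0,0],0.0],[[0,0,0],[0,0,0],0.0],[[0,0,0],[0,0,0],0.0],[[0,0,0],[0,0,0],0.0]]' 40; python3 go.py .4463 .0375 .034 19.5
```

```text
t: 13.92
eef_pos: [0.4478, 0.0373, 0.0351]
tool_rot: [0.001, -0.169, 0.986, 0.0]
contact_force: [-0.8, 1.4, 7.1]
gripper_width: 0.125
pos [0.4478 0.0373 0.0351] t 13.93 g 0.125 F [-0.8  1.4  7.1] q7 1.8
turn(deg,tool) [-0.01  0.12 -0.05]
shift now-axes [0.0014 0.0007 0.0011]  after-turn axes [0.0014 0.0007 0.0011]
```

```bash
python3 -m crank '[[[0,0,-0.03],[0,0,0],0.0],[[0,0,-0.04],[0,0,0],0.0],[[0,0,-0.05],[0,0,0],0.0],[[0,0,0],[0,0,9.7],0.0],[[0,0,0],[0,0,9.8],0.0],[[-0.03,-0.036,0],[0,0,0],0.0],[[-0.03,-0.036,0],[0,0,0],0.0],[[-0.03,-0.036,0],[0,0,0],0.0],[[-0.03,-0.036,0],[0,0,0],0.0],[[-0.03,-0.036,0],[0,0,0],0.0]]' 40; python3 go.py .654 -.212 .0735 0
```

```text
t: 15.18
eef_pos: [0.5975, -0.144, 0.1542]
tool_rot: [0.0, 0.0, 1.0, 0.0]
contact_force: [1.1, 0.3, -1.4]
gripper_width: 0.126
pos [ 0.5975 -0.144   0.1542] t 15.18 g 0.126 F [ 1.1  0.3 -1.4] q7 1.86
turn(deg,tool) [ 0.02  0.   -0.03]
shift now-axes [-0.0565 -0.068   0.0807]  after-turn axes [-0.0565 -0.068   0.0807]
```

```bash
python3 -m crank '[[[-0.028,-0.034,0],[0,0,0],0.0],[[-0.0285,-0.034,0],[0,0,0],0.0],[[0,0,0.02],[0,0,0],0.0],[[0,0,0.01],[0,0,0],0.0],[[0,0,0],[0,0,0],0.0],[[0,0,0],[0,0,0],0.0]]' 40; python3 go.py .654 -.212 .075 0
python3 - <<'E'
from h import *
im,d,W=cap('scene'); crop(im,220,130,420,340,2.8,'h5.png')
E
```

```text
t: 15.92
eef_pos: [0.6533, -0.21, 0.1245]
tool_rot: [0.0, -0.0, 1.0, 0.0]
contact_force: [0.4, 0.4, -0.9]
gripper_width: 0.125
pos [ 0.6533 -0.21    0.1245] t 15.93 g 0.125 F [ 0.4  0.4 -0.9] q7 1.96
turn(deg,tool) [0.02 0.02 0.04]
shift now-axes [-0.0006 -0.002   0.0495]  after-turn axes [-0.0007 -0.002   0.0495]
```

View pics/h5.png

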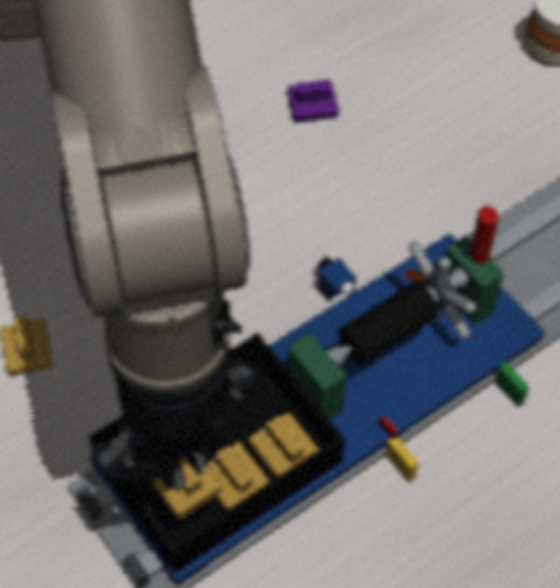

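Shoe C is level over the third slot, at crop (190,485), and doesn't overlap its neighbour. Lowering and releasing it.

```bash
python3 -m crank '[[[-0.0005,-0.002,0.02],[0,0,0],0.0],[[0,0,0.015],[0,0,0],0.0],[[0,0,0.01],[0,0,0],0.0],[[0,0,0.0035],[0,0,0],0.0],[[0,0,0],[0,0,0],0.0],[[0,0,0],[0,0,0],0.02],[[0,0,0],[0,0,0],0.022],[[0,0,0],[0,0,0],0.022],[[0,0,-0.04],[0,0,0],0.022],[[0,0,-0.045],[0,0,0],0.022]]' 40; python3 go.py .4505 -.0483 .12 22.5
```

```text
t: 17.23
eef_pos: [0.6533, -0.2127, 0.1608]
tool_rot: [-0.001, 0.0, 1.0, 0.0]
contact_force: [0.9, -0.2, 0.9]
gripper_width: 0.258
pos [ 0.6533 -0.2127  0.1608] t 17.23 g 0.258 F [ 0.9 -0.2  0.9] q7 1.95
turn(deg,tool) [  0.04  -0.1  -22.53]
shift now-axes [0.2028 0.1643 0.0412]  after-turn axes [0.1244 0.2295 0.0408]
```

```bash
python3 -m crank '[[[0.034,0.0274,0],[0,0,0],0.03],[[0.034,0.0274,0],[0,0,0],0.04],[[0.034,0.0274,0],[0,0,0],0.04],[[0.034,0.0274,0],[0,0,0],0.04],[[0.034,0.0274,0],[0,0,0],0.04],[[0.0328,0.0274,0],[0,0,0],0.04],[[0,0,0.02],[0,0,-7.5],0.04],[[0,0,0.02],[0,0,-7.5],0.04],[[0,0,0],[0,0,-7.5],0.04],[[0,0,0],[0,0,0],0.04]]' 40; python3 go.py .4505 -.0483 .037 22.5
python3 - <<'E'
from h import *
for n in('scene','top'):
    im,d,W=cap(n)
    for s in shoes(im,W): print(n,*s)
    if n=='scene':crop(im,220,130,420,340,2.8,'h6.png')
E
```

```text
t: 18.48
eef_pos: [0.4513, -0.0486, 0.1207]
tool_rot: [0.0, -0.194, 0.981, 0.0]
contact_force: [0.2, 0.3, 0.6]
gripper_width: 0.468
pos [ 0.4513 -0.0486  0.1207] t 18.48 g 0.468 F [0.2 0.3 0.6] q7 2.02
turn(deg,tool) [ 0.    0.02 -0.11]
shift now-axes [0.0006 0.0005 0.0837]  after-turn axes [0.0006 0.0005 0.0837]
scene [297. 223.] [ 0.4532 -0.048 ] [43. 39.] 17.9 rib [ 0.4516 -0.047   0.0314] 21.4
scene [229. 253.] [ 0.431  -0.2342] [36. 46.] -21.9 rib [ 0.432  -0.2336  0.032 ] -20.2
scene [321. 288.] [ 0.6498 -0.1173] [48. 39.] 1.1 rib [ 0.6555 -0.1188  0.058 ] 34.2
scene [364. 292.] [ 0.7085 -0.035 ] [30.  8.] 2.7 rib [ 0.7068 -0.035   0.0303] 2.2
scene [303. 299.] [ 0.6496 -0.1645] [40. 52.] -1.2 rib [ 0.6547 -0.1668  0.0578] 6.1
scene [285. 311.] [ 0.6491 -0.2125] [54. 40.] 0.9 rib [ 0.6536 -0.2139  0.0568] 8.0
top [354. 152.] [ 0.6547 -0.118 ] [44. 38.] 0.6 rib [ 0.6543 -0.1176  0.0555] -15.3
top [372. 153.] [ 0.6524 -0.1659] [44. 38.] 0.8 rib [ 0.6522 -0.1647  0.0544] 7.7
top [390. 154.] [ 0.6535 -0.2137] [39. 50.] -0.9 rib [ 0.6506 -0.2134  0.0546] -1.1
top [395. 238.] [ 0.428  -0.2346] [38. 44.] -21.4 rib [ 0.4277 -0.2343  0.0305] -22.0
```

View pics/h6.png

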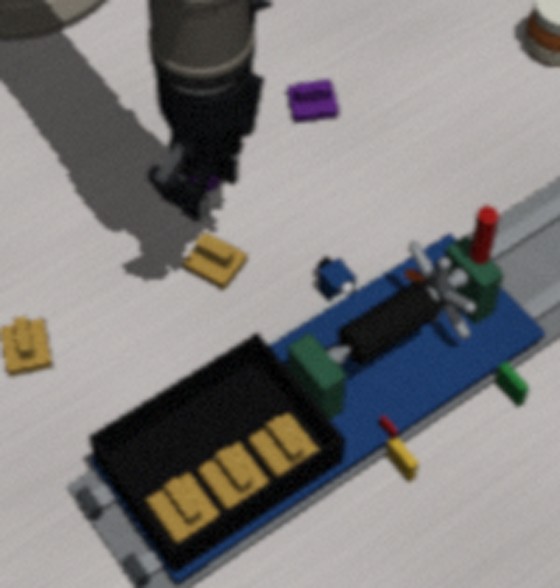

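Three shoes stand in the far row, at crop (283,443), (233,477) and (182,508). D lies undisturbed under the hand. Gripping D.

```bash
python3 -m crank '[[[0,0,0.04],[0,0,0],0.04],[[0,0,0.03],[0,0,0],0.04],[[0,0,0.0137],[0,0,0],0.04],[[0,0,0],[0,0,0],0.04],[[0,0,0],[0,0,0],0.0],[[0,0,0],[0,0,0],0.0],[[0,0,0],[0,0,0],0.0],[[0,0,0],[0,0,0],0.0]]' 40; python3 go.py .4505 -.0483 .034 22.5
```

```text
t: 19.58
eef_pos: [0.4519, -0.0483, 0.0377]
tool_rot: [0.001, -0.195, 0.981, -0.0]
contact_force: [-0.8, 0.5, 7.9]
gripper_width: 0.124
pos [ 0.4519 -0.0483  0.0377] t 19.57 g 0.124 F [-0.8  0.5  7.9] q7 2.07
turn(deg,tool) [-0.02  0.1  -0.03]
shift now-axes [0.0013 0.0005 0.0037]  after-turn axes [0.0013 0.0005 0.0037]
```

```bash
python3 -m crank '[[[0,0,-0.03],[0,0,0],0.0],[[0,0,-0.04],[0,0,0],0.0],[[0,0,-0.04],[0,0,0],0.0],[[0,0,0],[0,0,7.5],0.0],[[0,0,0],[0,0,7.5],0.0],[[0,0,0],[0,0,7.5],0.0],[[-0.04,-0.018,0],[0,0,0],0.0],[[-0.04,-0.018,0],[0,0,0],0.0],[[-0.04,-0.018,0],[0,0,0],0.0],[[0,0,0],[0,0,0],0.0]]' 40; python3 go.py .600 -.116 .075 0
```

```text
t: 20.82
eef_pos: [0.5734, -0.1042, 0.1469]
tool_rot: [0.001, 0.001, 1.0, -0.001]
contact_force: [-0.7, 0.0, -1.4]
gripper_width: 0.118
pos [ 0.5734 -0.1042  0.1469] t 20.82 g 0.118 F [-0.7  0.  -1.4] q7 1.79
turn(deg,tool) [-0.08  0.12 -0.13]
shift now-axes [-0.0265 -0.0117  0.072 ]  after-turn axes [-0.0266 -0.0118  0.0719]
```

```bash
python3 -m crank '[[[-0.0265,-0.0117,0],[0,0,0],0.0],[[0,0,0.02],[0,0,0],0.0],[[0,0,0],[0,0,0],0.0],[[0,0,0],[0,0,0],0.0]]' 40; python3 go.py .600 -.116 .078 0
python3 - <<'E'
from h import *
im,d,W=cap('scene'); crop(im,220,180,420,340,3.5,'h7.png')
for s in shoes(im,W): print(*s)
E
```

```text
t: 21.32
eef_pos: [0.5969, -0.1139, 0.1272]
tool_rot: [-0.0, 0.0, 1.0, 0.0]
contact_force: [0.8, 0.3, -1.1]
gripper_width: 0.123
pos [ 0.5969 -0.1139  0.1272] t 21.32 g 0.123 F [ 0.8  0.3 -1.1] q7 1.82
turn(deg,tool) [ 0.02 -0.03 -0.02]
shift now-axes [-0.0031 -0.0021  0.0491]  after-turn axes [-0.0031 -0.0021  0.0492]
[229. 253.] [ 0.4306 -0.2343] [37. 47.] -22.2 rib [ 0.4315 -0.2335  0.0313] -20.4
[310. 262.] [ 0.6078 -0.113 ] [39. 24.] -1.3 rib [ 0.6102 -0.1148  0.107 ] 85.0
[321. 288.] [ 0.6494 -0.1171] [50. 40.] 0.6 rib [ 0.6554 -0.1188  0.0578] 26.6
[364. 292.] [ 0.7084 -0.0351] [ 8. 30.] -4.7 rib [ 0.7076 -0.0354  0.0307] 2.7
[303. 299.] [ 0.6493 -0.1637] [50. 42.] 0.9 rib [ 0.6548 -0.1667  0.0577] 7.2
[285. 311.] [ 0.6482 -0.2125] [40. 52.] -0.1 rib [ 0.6537 -0.2139  0.0571] 9.8
```

View pics/h7.png

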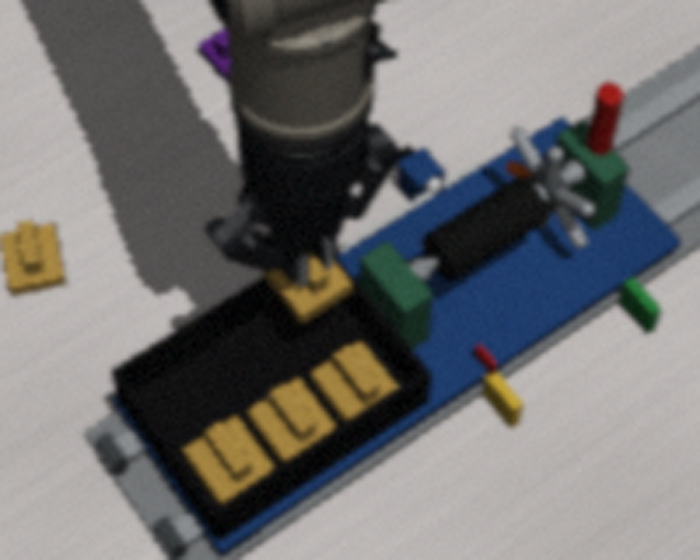

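Shoe D hangs level over the near slot, at crop (310,287). Lowering.

```bash
python3 -m crank '[[[-0.003,-0.002,0.02],[0,0,0],0.0],[[0,0,0.015],[0,0,0],0.0],[[0,0,0.01],[0,0,0],0.0],[[0,0,0.005],[0,0,0],0.0],[[0,0,0],[0,0,0],0.0]]' 40; python3 go.py .600 -.116 .0765 0
```

```text
t: 22.0
eef_pos: [0.6004, -0.1165, 0.0769]
tool_rot: [-0.0, 0.0, 1.0, 0.0]
contact_force: [-2.1, -0.4, 0.9]
gripper_width: 0.123
pos [ 0.6004 -0.1165  0.0769] t 22.0 g 0.123 F [-2.1 -0.4  0.9] q7 1.84
turn(deg,tool) [ 0.   -0.03 -0.05]
shift now-axes [0.0004 0.0005 0.0004]  after-turn axes [0.0004 0.0005 0.0004]
```

Force changed sign, so it has touched the floor. Releasing and heading for E.

```bash
python3 -m crank '[[[0,0,0],[0,0,0],0.018],[[0,0,0],[0,0,0],0.022],[[0,0,0],[0,0,0],0.022],[[0,0,-0.04],[0,0,0],0.022],[[0,0,-0.045],[0,0,0],0.022],[[0.04,-0.03,0],[0,0,0],0.03],[[0.04,-0.03,0],[0,0,0],0.04],[[0.04,-0.03,0],[0,0,0],0.04],[[0.04,-0.03,0],[0,0,0],0.04],[[0,0,0],[0,0,0],0.04]]' 40; python3 go.py .4295 -.2342 .12 -20.5
```

```text
t: 23.25
eef_pos: [0.437, -0.2389, 0.162]
tool_rot: [-0.001, 0.004, 1.0, -0.0]
contact_force: [-0.1, 0.6, -0.0]
gripper_width: 0.466
pos [ 0.437  -0.2389  0.162 ] t 23.25 g 0.466 F [-0.1  0.6 -0. ] q7 2.08
turn(deg,tool) [-0.03 -0.07 20.09]
shift now-axes [0.0074 0.0046 0.042 ]  after-turn axes [0.0086 0.0017 0.042 ]
```

```bash
python3 -m crank '[[[0.0074,0.0046,0],[0,0,0],0.04],[[0,0,0.02],[0,0,10],0.04],[[0,0,0.02],[0,0,10],0.04],[[0,0,0],[0,0,0],0.04],[[0,0,0],[0,0,0],0.04]]' 40; python3 go.py .4295 -.2342 .037 -20.5
python3 - <<'E'
from h import *
for n in('scene','top'):
    im,d,W=cap(n)
    for s in shoes(im,W): print(n,*s)
    if n=='scene':crop(im,200,160,420,340,3.2,'h8.png')
E
```

```text
t: 23.88
eef_pos: [0.4339, -0.231, 0.1223]
tool_rot: [0.0, 0.172, 0.985, 0.0]
contact_force: [-0.5, 0.4, 0.0]
gripper_width: 0.47
pos [ 0.4339 -0.231   0.1223] t 23.88 g 0.47 F [-0.5  0.4  0. ] q7 1.8
turn(deg,tool) [0.01 0.03 0.74]
shift now-axes [ 0.0031 -0.0045  0.0853]  after-turn axes [ 0.003  -0.0046  0.0853]
scene [228. 253.] [ 0.4256 -0.2324] [37. 57.] -20.9 rib [ 0.4315 -0.2335  0.0317] -21.1
scene [308. 270.] [ 0.5974 -0.1143] [40. 52.] -0.8 rib [ 0.6023 -0.1157  0.0571] 13.4
scene [325. 285.] [ 0.6497 -0.1055] [54. 40.] 1.2 rib [ 0.6544 -0.1071  0.0578] 21.3
scene [364. 292.] [ 0.7072 -0.0346] [10. 30.] -1.4 rib [ 0.7079 -0.0356  0.0303] -2.2
scene [303. 299.] [ 0.6497 -0.1641] [48. 40.] 0.3 rib [ 0.6545 -0.1656  0.0576] 17.6
scene [285. 310.] [ 0.6486 -0.2117] [53. 40.] 1.2 rib [ 0.654  -0.2127  0.0574] 5.2
top [350. 152.] [ 0.6547 -0.1079] [39. 51.] -0.4 rib [ 0.6527 -0.107   0.055 ] -9.6
top [372. 152.] [ 0.6553 -0.1657] [49. 38.] 0.7 rib [ 0.653  -0.1644  0.0546] 13.7
top [390. 154.] [ 0.6533 -0.2155] [41. 50.] -0.0 rib [ 0.6498 -0.2128  0.0552] -4.3
top [353. 173.] [ 0.5995 -0.1164] [39. 46.] -0.0 rib [ 0.5984 -0.1151  0.055 ] -11.2
top [476. 214.] [ 0.4845 -0.434 ] [57. 76.] 12.0 rib [ 0.4936 -0.4403  0.0482] 77.5
top [394. 242.] [ 0.424 -0.218] [65. 25.] -20.5 rib [ 0.421  -0.2211  0.0749] 71.1
```

View pics/h8.png

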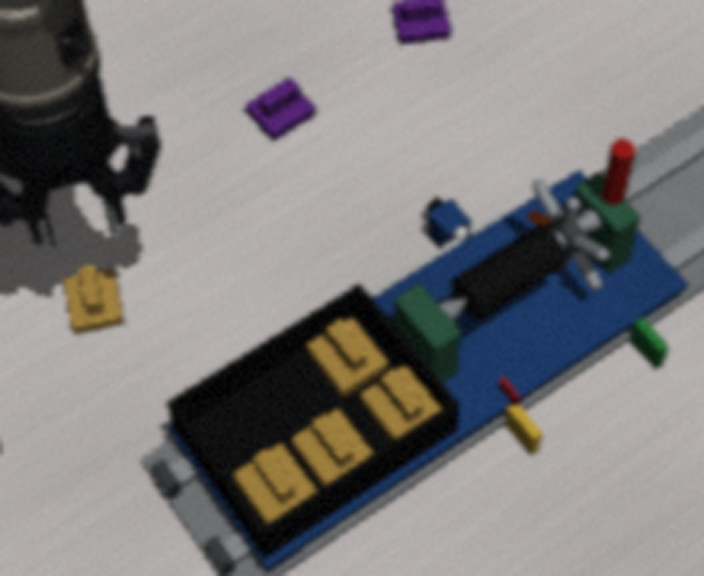

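Shoe A has been knocked about 10 mm and now rests against the headstock-end wall at y ≈ +57 mm in the tray frame. It is still upright and inside the ±65 mm limit, at crop (400,402). E hasn't moved. Continuing.

```bash
python3 -m crank '[[[0.003,-0.0045,0.02],[0,0,0.7],0.04],[[0,0,0.03],[0,0,0],0.04],[[0,0,0.025],[0,0,0],0.04],[[0,0,0.01],[0,0,0],0.04],[[0,0,0],[0,0,0],0.04],[[0,0,0],[0,0,0],0.04]]' 40; python3 go.py .4295 -.2342 .037 -20.5
```

```text
t: 24.72
eef_pos: [0.4294, -0.2351, 0.0377]
tool_rot: [0.001, 0.18, 0.984, -0.0]
contact_force: [1.0, 0.5, -0.1]
gripper_width: 0.473
pos [ 0.4294 -0.2351  0.0377] t 24.73 g 0.473 F [ 1.   0.5 -0.1] q7 1.89
turn(deg,tool) [ 0.01  0.09 -0.23]
shift now-axes [0.0003 0.0009 0.0007]  after-turn axes [0.0002 0.0009 0.0007]
```

```bash
python3 -m crank '[[[0,0,0],[0,0,0],0.0],[[0,0,0],[0,0,0],0.0],[[0,0,0],[0,0,0],0.0],[[0,0,0],[0,0,0],0.0],[[0,0,-0.03],[0,0,0],0.0],[[0,0,-0.04],[0,0,0],0.0],[[0,0,-0.04],[0,0,0],0.0],[[0,0,0],[0,0,-10.2],0.0],[[0,0,0],[0,0,-10.2],0.0],[[0,0,0],[0,0,0],0.0]]' 40; python3 go.py .600 -.185 .078 0
```

```text
t: 25.98
eef_pos: [0.4284, -0.2347, 0.1468]
tool_rot: [-0.0, 0.004, 1.0, 0.0]
contact_force: [-0.0, -0.6, -1.5]
gripper_width: 0.119
pos [ 0.4284 -0.2347  0.1468] t 25.98 g 0.119 F [-0.  -0.6 -1.5] q7 2.09
turn(deg,tool) [ 0.02 -0.01 -0.42]
shift now-axes [-0.1712  0.0509  0.0688]  after-turn axes [-0.1716  0.0497  0.0688]
```

```bash
python3 -m crank '[[[-0.034,0.01,0],[0,0,-0.4],0.0],[[-0.034,0.01,0],[0,0,0],0.0],[[-0.034,0.01,0],[0,0,0],0.0],[[-0.034,0.01,0],[0,0,0],0.0],[[-0.034,0.01,0],[0,0,0],0.0],[[0,0,0],[0,0,0],0.0],[[0,0,0.02],[0,0,0],0.0],[[0,0,0],[0,0,0],0.0]]' 40; python3 go.py .600 -.185 .078 0
python3 - <<'E'
from h import *
im,d,W=cap('scene'); crop(im,200,160,420,340,3.2,'h9.png')
for s in shoes(im,W): print(*s)
E
```

```text
t: 26.98
eef_pos: [0.5958, -0.1849, 0.1242]
tool_rot: [-0.003, 0.001, 1.0, 0.0]
contact_force: [-0.5, -0.0, -1.9]
gripper_width: 0.123
pos [ 0.5958 -0.1849  0.1242] t 26.98 g 0.123 F [-0.5 -0.  -1.9] q7 1.95
turn(deg,tool) [ 0.04 -0.31 -0.07]
shift now-axes [-0.0044 -0.0001  0.0461]  after-turn axes [-0.0042 -0.0001  0.0462]
[308. 270.] [ 0.5968 -0.1141] [39. 51.] -0.6 rib [ 0.6022 -0.1157  0.0571] 12.1
[284. 279.] [ 0.6067 -0.1842] [39. 25.] -0.3 rib [ 0.6095 -0.1852  0.1044] 85.7
[325. 285.] [ 0.6484 -0.1058] [52. 39.] 1.1 rib [ 0.6548 -0.1072  0.0578] 18.0
[364. 292.] [ 0.7078 -0.0347] [ 8. 30.] -0.0 rib [ 0.7061 -0.035   0.03  ] -0.6
[303. 299.] [ 0.6499 -0.1636] [50. 41.] 1.0 rib [ 0.6546 -0.1656  0.0578] 8.8
[285. 310.] [ 0.6491 -0.2114] [39. 52.] -0.8 rib [ 0.6538 -0.2128  0.0571] 7.0
```

View pics/h9.png

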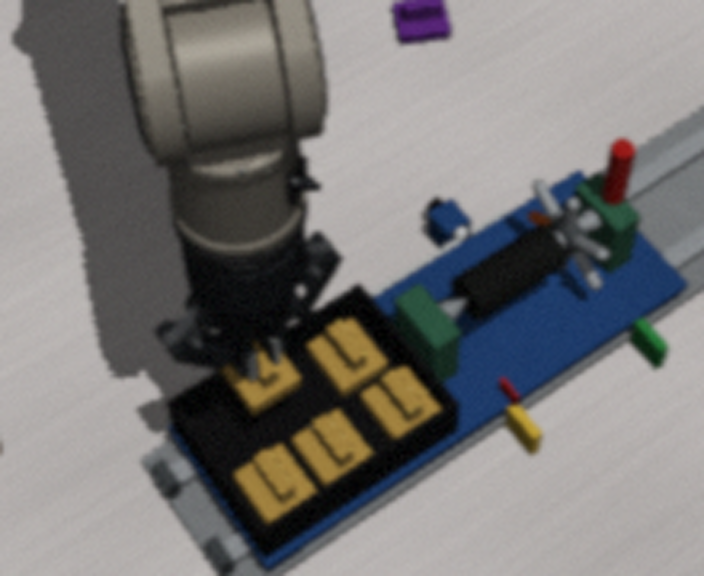

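The last shoe, E, hangs level over the near row at crop (260,380), with free space around it. Lowering.

```bash
python3 -m crank '[[[-0.004,0,0.02],[0,-0.3,0],0.0],[[0,0,0.015],[0,0,0],0.0],[[0,0,0.008],[0,0,0],0.0],[[0,0,0.004],[0,0,0],0.0],[[0,0,0],[0,0,0],0.0]]' 40; python3 go.py .600 -.185 .0765 0
```

```text
t: 27.65
eef_pos: [0.6029, -0.1849, 0.0799]
tool_rot: [0.003, -0.001, 1.0, 0.0]
contact_force: [0.3, 0.1, -1.2]
gripper_width: 0.123
pos [ 0.6029 -0.1849  0.0799] t 27.65 g 0.123 F [ 0.3  0.1 -1.2] q7 1.97
turn(deg,tool) [0.   0.3  0.06]
shift now-axes [ 0.0029 -0.0001  0.0034]  after-turn axes [ 0.0029 -0.0001  0.0034]
```

```bash
python3 -m crank '[[[0.003,0,0],[0,0.3,0],0.0],[[0,0,0.0025],[0,0,0],0.0],[[0,0,0],[0,0,0],0.0],[[0,0,0],[0,0,0],0.018],[[0,0,0],[0,0,0],0.022],[[0,0,0],[0,0,0],0.022],[[0,0,-0.04],[0,0,0],0.022],[[0,0,-0.05],[0,0,0],0.022],[[0,0,-0.03],[0,0,0],0.022],[[0,0,0],[0,0,0],0.0]]' 40; python3 go.py .603 .065 .17 0
```

```text
t: 28.9
eef_pos: [0.6016, -0.1854, 0.2003]
tool_rot: [0.003, -0.001, 1.0, -0.0]
contact_force: [0.4, 0.4, -1.0]
gripper_width: 0.059
pos [ 0.6016 -0.1854  0.2003] t 28.9 g 0.059 F [ 0.4  0.4 -1. ] q7 1.93
turn(deg,tool) [-0.05  0.32  0.06]
shift now-axes [-0.0015  0.2504  0.0301]  after-turn axes [-0.0014  0.2504  0.0303]
```

```bash
python3 -m crank '[[[0,0.04,0],[0,0.3,0],0.0],[[0,0.041,0],[0,0,0],0.0],[[0,0.041,0],[0,0,0],0.0],[[0,0.041,0],[0,0,0],0.0],[[0,0.041,0],[0,0,0],0.0],[[-0.003,0.04,0.02],[0,0,0],0.0],[[0,0,0],[0,0,0],0.0],[[0,0,0],[0,0,0],0.0]]' 40; python3 go.py .605 .058 .128 0
python3 - <<'E'
from h import *
for n in('scene','top'):
    im,d,W=cap(n)
    for s in shoes(im,W): print(n,*s)
    if n=='scene':crop(im,230,160,430,340,3.2,'r1.png')
E
```

```text
t: 29.9
eef_pos: [0.602, 0.0585, 0.1764]
tool_rot: [-0.003, -0.001, 1.0, -0.001]
contact_force: [0.1, -0.3, 0.9]
gripper_width: -0.002
pos [0.602  0.0585 0.1764] t 29.9 g -0.002 F [ 0.1 -0.3  0.9] q7 1.51
turn(deg,tool) [-0.06 -0.39  0.06]
shift now-axes [-0.0033 -0.0004  0.0484]  after-turn axes [-0.003  -0.0005  0.0484]
scene [308. 270.] [ 0.5966 -0.1141] [53. 40.] 0.2 rib [ 0.6023 -0.1158  0.0571] 11.7
scene [283. 286.] [ 0.5975 -0.1837] [52. 41.] 0.7 rib [ 0.6019 -0.1853  0.0569] 6.9
scene [325. 285.] [ 0.6484 -0.105 ] [51. 40.] 2.0 rib [ 0.6548 -0.1073  0.0579] 18.8
scene [364. 292.] [ 0.7074 -0.0353] [29.  9.] 1.9 rib [ 0.7071 -0.0349  0.0299] -0.3
scene [303. 299.] [ 0.6498 -0.1641] [52. 40.] 0.5 rib [ 0.6544 -0.1656  0.0576] 8.4
scene [285. 310.] [ 0.6484 -0.2112] [39. 53.] -0.2 rib [ 0.6536 -0.2128  0.0571] 4.5
top [350. 152.] [ 0.6545 -0.1078] [39. 50.] -0.4 rib [ 0.6526 -0.107   0.0549] -9.2
top [372. 152.] [ 0.6554 -0.166 ] [38. 50.] -0.1 rib [ 0.653  -0.1647  0.0548] 16.5
top [390. 154.] [ 0.6506 -0.2154] [45. 41.] 0.5 rib [ 0.6492 -0.2127  0.0554] 2.6
top [353. 173.] [ 0.599  -0.1163] [46. 39.] 0.6 rib [ 0.5983 -0.115   0.0553] -8.9
top [380. 173.] [ 0.5996 -0.1873] [43. 49.] -1.0 rib [ 0.5986 -0.1855  0.0537] -32.2
top [490. 237.] [ 0.4366 -0.4711] [25. 24.] 10.1 rib [ 0.4347 -0.4756  0.0484] -22.4
```

View pics/r1.png

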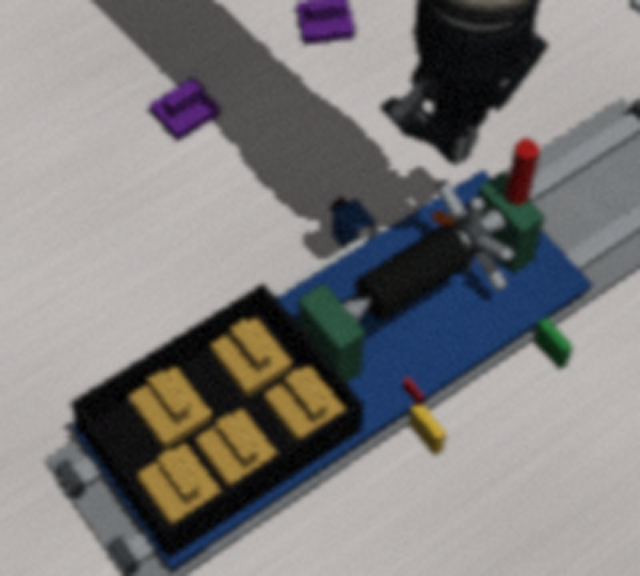

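All five brass shoes are packed upright in the tray. The closed fingers are above the driver, at crop (455,150). Lowering in between the spokes.

```bash
python3 -m crank '[[[-0.002,0,0.02],[0,-0.3,0],0.0],[[0,0,0.015],[0,0,0],0.0],[[0,0,0.012],[0,0,0],0.0],[[0,0,0],[0,0,0],0.0]]' 40; python3 go.py .605 .058 .128 0
python3 - <<'E'
from h import *
im,d,W=cap('scene');crop(im,310,150,410,250,6,'r2.png')
E
```

```text
t: 30.5
eef_pos: [0.6037, 0.0588, 0.1293]
tool_rot: [-0.001, -0.0, 1.0, -0.0]
contact_force: [0.3, 1.2, -0.5]
gripper_width: 0.0
pos [0.6037 0.0588 0.1293] t 30.5 g 0.0 F [ 0.3  1.2 -0.5] q7 1.52
turn(deg,tool) [-0.03 -0.12  0.04]
shift now-axes [-0.0013 -0.0008  0.0013]  after-turn axes [-0.0013 -0.0008  0.0013]
```

View pics/r2.png

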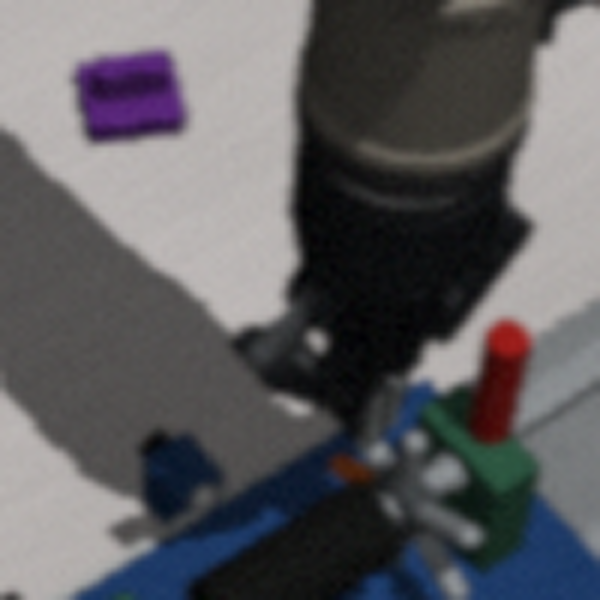

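```bash
python3 - <<'E'
from h import *
im,d,W=cap('scene'); o,p,r=obs()
q=(im.max(2)<75)&(abs(W[...,0]-p[0])<.08)&(abs(W[...,1]-p[1])<.09)&(W[...,2]>.105)
k=W[q]-p
for lo in np.arange(-.06,.07,.01):
    s=k[(k[:,1]>=lo)&(k[:,1]<lo+.01)]
    if len(s): print(round(lo,3),len(s),'minz above tcp',s[:,2].min().round(3),'x',s[:,0].min().round(3),s[:,0].max().round(3))
E
```

```text
-0.06 72 minz above tcp 0.063 x -0.024 0.014
-0.05 1693 minz above tcp 0.051 x -0.08 0.048
-0.04 831 minz above tcp 0.041 x -0.066 0.049
-0.03 421 minz above tcp 0.03 x -0.023 0.048
-0.02 404 minz above tcp -0.003 x -0.01 0.044
-0.01 289 minz above tcp -0.022 x -0.007 0.044
0.0 266 minz above tcp -0.024 x -0.007 0.063
0.01 127 minz above tcp -0.001 x -0.008 0.043
0.02 187 minz above tcp 0.032 x -0.023 0.045
0.03 111 minz above tcp -0.023 x 0.006 0.046
0.04 42 minz above tcp -0.022 x 0.008 0.043
0.05 17 minz above tcp 0.065 x 0.004 0.013
```

```bash
python3 -m crank '[[[0,-0.004,0],[0,0,0],0.0],[[-0.006,0,0],[0,0,0],0.0],[[-0.006,0,0],[0,0,0],0.0],[[-0.006,0,0],[0,0,0],0.0],[[-0.006,0,0],[0,0,0],0.0],[[-0.006,0,0],[0,0,0],0.0],[[-0.005,0,0],[0,0,0],0.0],[[0,0,0],[0,0,0],0.0]]' 40; python3 go.py .640 .055 .128 0
python3 - <<'E'
from h import *
im,d,W=cap('scene');crop(im,310,150,410,250,6,'r3.png')
E
```

```text
t: 31.6
eef_pos: [0.6401, 0.0551, 0.1304]
tool_rot: [0.0, -0.0, 1.0, -0.0]
contact_force: [-0.7, -0.9, 0.9]
gripper_width: 0.003
pos [0.6401 0.0551 0.1304] t 31.6 g 0.003 F [-0.7 -0.9  0.9] q7 1.54
turn(deg,tool) [-0.01  0.05  0.05]
shift now-axes [ 0.0001 -0.0001  0.0024]  after-turn axes [ 0.0001 -0.0001  0.0024]
```

View pics/r3.png

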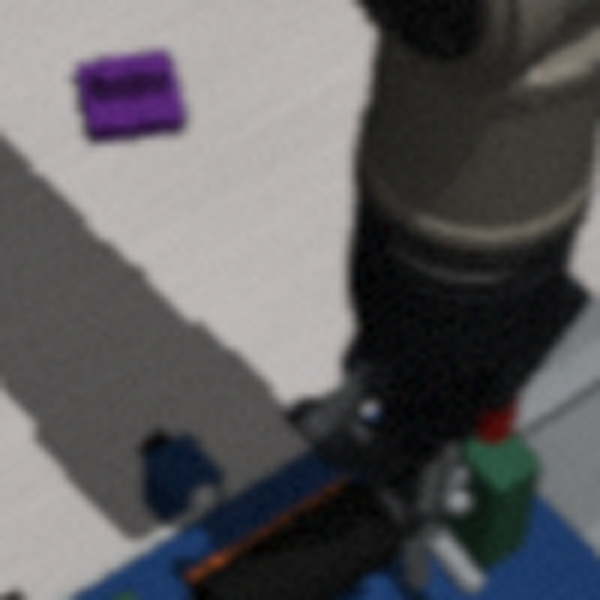

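```bash
python3 -m crank '[[[0.003,0,-0.015],[0,0,0],0.0],[[0,0,-0.03],[0,0,0],0.0],[[0.017,0,0],[0,0,0],0.0],[[0.018,0,0],[0,0,0],0.0],[[0,0,0],[0,0,0],0.0]]' 40; python3 go.py .603 .055 .130 0
python3 - <<'E'
from h import *
im,d,W=cap('scene');crop(im,310,150,410,250,6,'r4.png')
E
```

```text
t: 32.28
eef_pos: [0.6011, 0.0558, 0.1767]
tool_rot: [0.001, -0.001, 1.0, 0.001]
contact_force: [0.9, 0.1, -0.0]
gripper_width: -0.003
pos [0.6011 0.0558 0.1767] t 32.27 g -0.003 F [ 0.9  0.1 -0. ] q7 1.51
turn(deg,tool) [0.07 0.09 0.11]
shift now-axes [-0.0018 -0.0009  0.0467]  after-turn axes [-0.0019 -0.0008  0.0467]
```

View pics/r4.png

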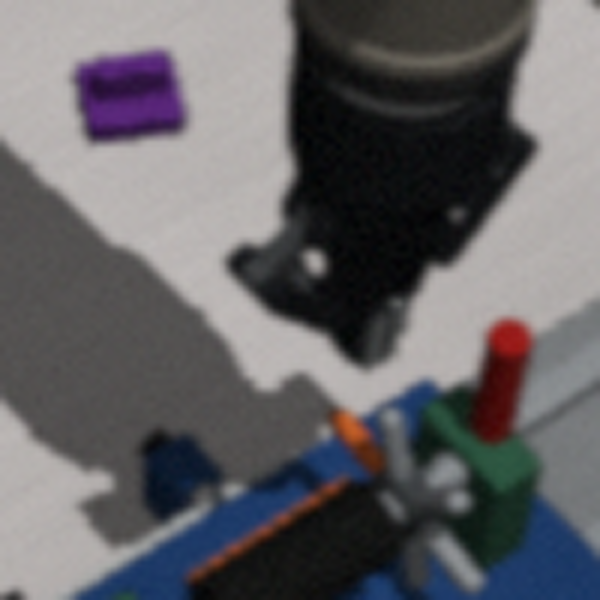

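The orange spoke is now raised to about -68°, at crop (357,440), and the next steel spoke is nearly upright at (397,440). One more sweep.

```bash
python3 -m crank '[[[-0.002,-0.001,0.02],[0,0,0],0.0],[[0,0,0.026],[0,0,0],0.0],[[-0.006,0,0],[0,0,0],0.0],[[-0.006,0,0],[0,0,0],0.0],[[-0.006,0,0],[0,0,0],0.0],[[-0.006,0,0],[0,0,0],0.0],[[-0.006,0,0],[0,0,0],0.0],[[-0.007,0,0],[0,0,0],0.0],[[0,0,0],[0,0,0],0.0]]' 40; python3 go.py .603 .055 .130 0
```

```text
t: 33.45
eef_pos: [0.6417, 0.0541, 0.1296]
tool_rot: [0.001, -0.0, 1.0, -0.0]
contact_force: [0.2, -1.3, -1.0]
gripper_width: 0.002
pos [0.6417 0.0541 0.1296] t 33.45 g 0.002 F [ 0.2 -1.3 -1. ] q7 1.54
turn(deg,tool) [-0.01  0.12  0.05]
shift now-axes [ 0.0387  0.001  -0.0005]  after-turn axes [ 0.0387  0.0009 -0.0004]
```

```bash
python3 -m crank '[[[0.003,0,-0.015],[0,0,0],0.0],[[0,0,-0.035],[0,0,0],0.0],[[0.015,0,-0.03],[0,0,0],0.0],[[0,0,0],[0,0,0],0.03]]' 40; python3 go.py .627 .062 .2 90
python3 - <<'E'
from h import *
im,d,W=cap('scene');crop(im,310,150,410,250,6,'r5.png')
X,Y,Z=np.moveaxis(W,-1,0)
h=cv2.cvtColor(im,cv2.COLOR_RGB2HSV)
m=(h[...,0]>4)&(h[...,0]<16)&(h[...,1]>120)&(abs(X-.627)<.07)&(abs(Y-.03)<.07)&(Z>.05)
for lo,hi,nm in((.05,.08,'spoke'),(-.04,.05,'stripe')):
    k=W[m&(Y>lo)&(Y<hi)]; print(nm,len(k),k.mean(0).round(4),k.min(0).round(3),k.max(0).round(3))
E
```

```text
t: 33.95
eef_pos: [0.6239, 0.055, 0.2136]
tool_rot: [0.003, -0.001, 1.0, 0.001]
contact_force: [0.5, 0.2, -0.6]
gripper_width: 0.2
pos [0.6239 0.055  0.2136] t 33.95 g 0.2 F [ 0.5  0.2 -0.6] q7 1.51
turn(deg,tool) [ -0.21   0.42 -89.9 ]
shift now-axes [-0.003   0.007   0.0136]  after-turn axes [-0.007  -0.0031  0.0136]
spoke 49 [0.6176 0.0634 0.1099] [0.609 0.051 0.087] [0.626 0.071 0.125]
stripe 128 [0.6212 0.0094 0.1049] [ 0.614 -0.028  0.087] [0.633 0.05  0.525]
```

View pics/r5.png

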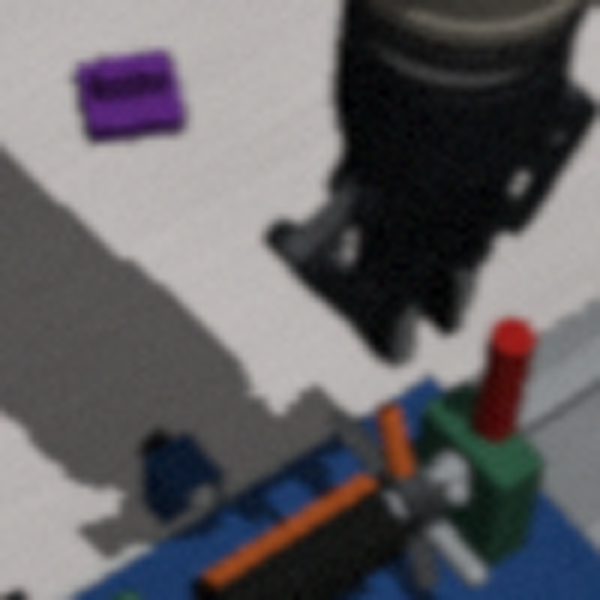

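```bash
python3 -m crank '[[[0,0,0],[0,0.4,10],0.04],[[0,0,0],[0,0,10],0.04],[[0,0,0],[0,0,10],0.04],[[0,0,0],[0,0,10],0.04],[[0,0,0],[0,0,10],0.04],[[0,0,0],[0,0,10],0.04],[[0,0,0],[0,0,10],0.04],[[0,0,0],[0,0,10],0.04],[[0,0,0],[0,0,10],0.04],[[0,0,0],[0,0,0],0.04]]' 30; python3 go.py .627 .062 .135 90
```

```text
t: 35.25
eef_pos: [0.6222, 0.0548, 0.2086]
tool_rot: [-0.003, 0.706, 0.708, -0.003]
contact_force: [-0.1, -1.2, 0.3]
gripper_width: 0.466
pos [0.6222 0.0548 0.2086] t 35.25 g 0.466 F [-0.1 -1.2  0.3] q7 0.13
turn(deg,tool) [-0.44 -0.    0.2 ]
shift now-axes [0.0072 0.0053 0.0736]  after-turn axes [0.0072 0.0048 0.0736]
```

```bash
python3 -m crank '[[[0,0,0],[-0.4,0,0],0.04],[[0.0072,0.0048,0.02],[0,0,0],0.04],[[0,0,0.02],[0,0,0],0.04],[[0,0,0],[0,0,0],0.04]]' 30; python3 go.py .627 .062 .135 90
python3 - <<'E'
from h import *
im,d,W=cap('scene');crop(im,310,150,410,250,6,'r6.png')
im,d,W=cap('top');crop(im,220,120,320,200,7,'r6t.png')
E
```

```text
t: 35.75
eef_pos: [0.6254, 0.0615, 0.1664]
tool_rot: [-0.002, 0.706, 0.708, -0.002]
contact_force: [-1.4, -0.3, -0.2]
gripper_width: 0.47
pos [0.6254 0.0615 0.1664] t 35.75 g 0.47 F [-1.4 -0.3 -0.2] q7 0.15
turn(deg,tool) [-0.28  0.02  0.1 ]
shift now-axes [0.0005 0.0017 0.0314]  after-turn axes [0.0005 0.0016 0.0314]
```

View pics/r6.png

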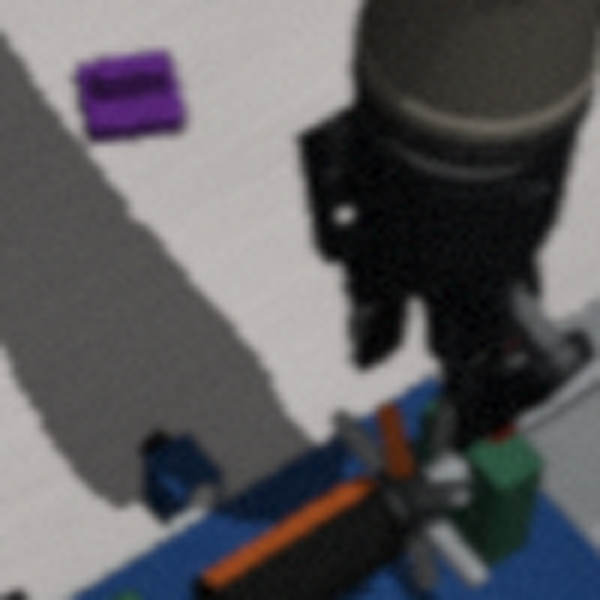

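The jaws now straddle the orange spoke along x and the tool is still above it. Lowering to grip the tip, slowly.

```bash
python3 -m crank '[[[0,0.0016,0.015],[-0.2,0,0],0.04],[[0,0,0.016],[0,0,0],0.04],[[0,0,0],[0,0,0],0.04],[[0,0,0],[0,0,0],0.0],[[0,0,0],[0,0,0],0.0],[[0,0,0],[0,0,0],0.0],[[0,0,0],[0,0,0],0.0],[[0,0,0],[0,0,0],0.0]]' 20; python3 go.py .627 .062 .128 90
```

```text
t: 36.85
eef_pos: [0.6336, 0.0615, 0.1424]
tool_rot: [0.004, 0.707, 0.707, 0.006]
contact_force: [1.3, 0.4, 23.2]
gripper_width: -0.003
pos [0.6336 0.0615 0.1424] t 36.85 g -0.003 F [ 1.3  0.4 23.2] q7 0.17
turn(deg,tool) [ 0.81 -0.14  0.04]
shift now-axes [ 0.0005 -0.0068  0.0144]  after-turn axes [ 0.0005 -0.0066  0.0144]
```

```bash
python3 -m crank '[[[0,0,-0.02],[0,0,0],0.0],[[0,0,-0.03],[0,0,0],0.0],[[0,0,0],[0,0,0],0.03]]' 20; python3 go.py .627 .062 .128 90
python3 - <<'E'
from h import *
im,d,W=cap('scene');crop(im,310,150,410,250,6,'r7.png')
im,d,W=cap('top');crop(im,220,120,320,200,7,'r7t.png')
E
```

```text
t: 37.22
eef_pos: [0.6297, 0.0613, 0.19]
tool_rot: [0.002, 0.707, 0.707, 0.003]
contact_force: [0.4, 0.1, -0.3]
gripper_width: 0.196
pos [0.6297 0.0613 0.19  ] t 37.23 g 0.196 F [ 0.4  0.1 -0.3] q7 0.14
turn(deg,tool) [ 0.38 -0.07  0.06]
shift now-axes [ 0.0006 -0.0031  0.062 ]  after-turn axes [ 0.0007 -0.0027  0.062 ]
```

View pics/r7.png

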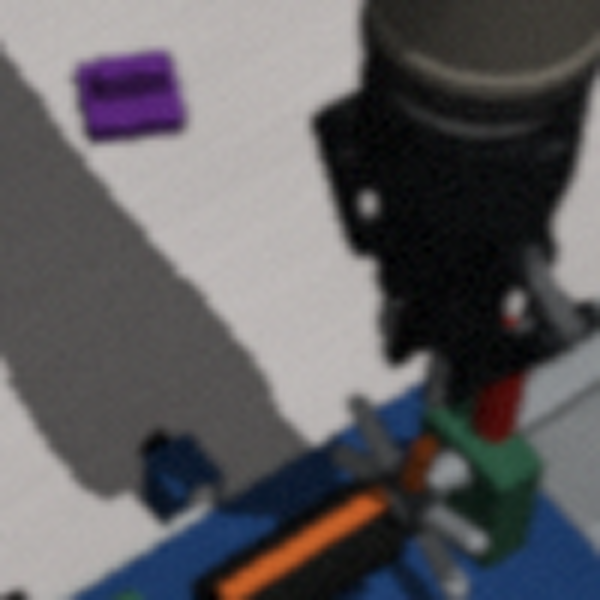

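```bash
cat >> h.py <<'E'
def mark(dy=0):
    for n in('scene','top'):
        im,d,W=cap(n); X,Y,Z=np.moveaxis(W,-1,0)
        h=cv2.cvtColor(im,cv2.COLOR_RGB2HSV)
        m=(h[...,0]>3)&(h[...,0]<16)&(h[...,1]>120)&(abs(X-.627)<.07)&(abs(Y-dy-.03)<.07)&(Z>.05)&(Z<.14)
        for lo,hi,nm in((.05,.08,'spoke'),(-.03,.04,'stripe')):
            k=W[m&(Y>lo+dy)&(Y<hi+dy)]
            if len(k):
                a=np.degrees(np.arctan2(k[:,0]-.627,k[:,2]-.084))
                print(n,nm,len(k),k.mean(0).round(4),'ang med',np.median(a).round(1),np.percentile(a,[10,90]).round(1))
                if nm=='spoke': t=k[np.argsort(-np.hypot(k[:,0]-.627,k[:,2]-.084))[:8]]; print('  tip',t.mean(0).round(4))
    return
E
python3 - <<'E'
from h import *
mark()
E
```

```text
scene spoke 37 [0.6311 0.0621 0.1149] ang med 8.2 [-3.4 15.3]
  tip [0.6337 0.0646 0.1291]
scene stripe 175 [0.628  0.0047 0.1021] ang med 4.0 [-19.4  20.7]
top stripe 131 [0.6291 0.0046 0.0998] ang med 6.4 [-10.6  31.7]
```

View pics/r7t.png

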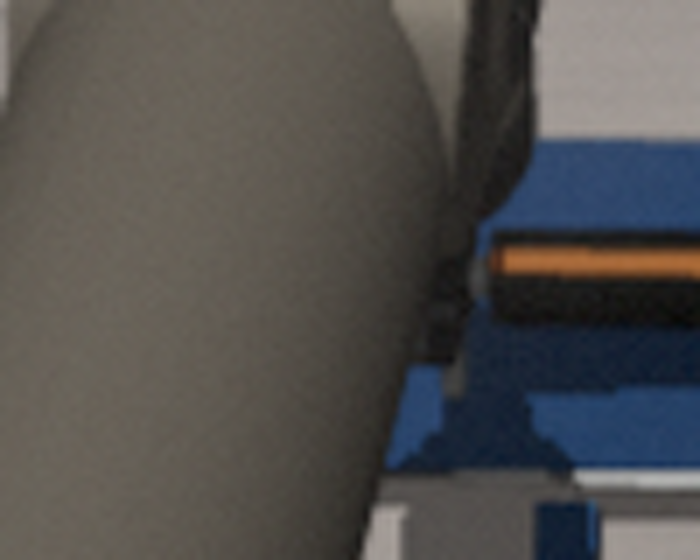

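It slipped past and now stands near +6°. I'll re-centre the hand and grip the spoke deeper, since the other spokes are now out of the way at about ±60°.

```bash
python3 -m crank '[[[0,-0.0027,0.02],[0.4,0,0],0.036],[[0,0,0],[0,0,0],0.036],[[0,0,0],[0,0,0],0.036]]' 20; python3 go.py .627 .062 .131 90
```

```text
t: 37.8
eef_pos: [0.6258, 0.0613, 0.1676]
tool_rot: [-0.002, 0.707, 0.707, -0.002]
contact_force: [-0.0, 0.6, 0.0]
gripper_width: 0.416
pos [0.6258 0.0613 0.1676] t 37.8 g 0.416 F [-0.   0.6  0. ] q7 0.15
turn(deg,tool) [-0.26 -0.    0.06]
shift now-axes [0.0007 0.0014 0.0366]  after-turn axes [0.0007 0.0012 0.0366]
```

```bash
python3 -m crank '[[[0.0005,0.001,0.018],[-0.2,0,0],0.036],[[0,0,0.018],[0,0,0],0.036],[[0,0,0],[0,0,0],0.036],[[0,0,0],[0,0,0],0.036]]' 20; python3 go.py .627 .062 .131 90
```

```text
t: 38.3
eef_pos: [0.627, 0.0618, 0.1321]
tool_rot: [-0.0, 0.707, 0.707, 0.0]
contact_force: [0.4, -0.4, 0.1]
gripper_width: 0.418
pos [0.627  0.0618 0.1321] t 38.3 g 0.418 F [ 0.4 -0.4  0.1] q7 0.17
turn(deg,tool) [-0.01 -0.02  0.06]
shift now-axes [ 0.0002 -0.      0.0011]  after-turn axes [ 0.0002 -0.      0.0011]
```

```bash
python3 -m crank '[[[0,0,0],[0,0,0],0.0],[[0,0,0],[0,0,0],0.0],[[0,0,0],[0,0,0],0.0],[[0,0,0],[0,0,0],0.0],[[0,0,0],[0,0,0],0.0]]' 20; python3 go.py .627 .062 .131 90; python3 - <<'E'
from h import *
mark()
E
```

```text
t: 38.92
eef_pos: [0.6279, 0.0619, 0.133]
tool_rot: [0.0, 0.707, 0.708, 0.001]
contact_force: [1.7, 0.1, 6.5]
gripper_width: 0.096
pos [0.6279 0.0619 0.133 ] t 38.92 g 0.096 F [1.7 0.1 6.5] q7 0.17
turn(deg,tool) [ 0.12 -0.05  0.07]
shift now-axes [ 0.0001 -0.0009  0.002 ]  after-turn axes [ 0.0001 -0.0009  0.002 ]
scene spoke 5 [0.6238 0.0566 0.0963] ang med -2.8 [-77.5  13.8]
  tip [0.6238 0.0566 0.0963]
scene stripe 173 [0.6265 0.0044 0.1018] ang med -0.7 [-25.3  17. ]
top stripe 116 [0.6272 0.0038 0.1005] ang med -1.0 [-12.   18.9]
```

```bash
python3 -m crank '[[[0,0,0],[0,0,0],0.015],[[0,0,0],[0,0,0],0.03],[[0,0,0],[0,0,0],0.03],[[0,0,-0.03],[0,0,0],0.03],[[0,0,-0.05],[0,0,0],0.03],[[0,-0.05,0],[0,0,0],0.03],[[0,-0.05,0],[0,0,0],0.03],[[0,0,0],[0,0,0],0.03]]' 20; python3 go.py .627 .104 .2 90; python3 - <<'E'
from h import *
mark()
im,d,W=cap('scene');crop(im,230,160,430,340,3.2,'r8.png')
for n in('scene','top'):
    im,d,W=cap(n)
    for s in shoes(im,W): print(n,*s)
E
```

```text
t: 40.02
eef_pos: [0.5229, 0.0616, 0.2115]
tool_rot: [-0.002, 0.707, 0.708, -0.001]
contact_force: [0.4, 1.3, -0.6]
gripper_width: 0.352
pos [0.5229 0.0616 0.2115] t 40.02 g 0.352 F [ 0.4  1.3 -0.6] q7 0.04
turn(deg,tool) [-0.25 -0.13  0.07]
shift now-axes [0.0422 0.1042 0.0111]  after-turn axes [0.0424 0.1041 0.0115]
scene spoke 36 [0.6288 0.0641 0.1168] ang med 4.0 [-1.4  9.9]
  tip [0.6287 0.0659 0.1291]
scene stripe 170 [0.6265 0.0053 0.102 ] ang med 0.7 [-26.2  16.3]
top stripe 104 [6.271e-01 2.000e-04 1.002e-01] ang med -1.0 [-12.   20.4]
scene [309. 270.] [ 0.5981 -0.1121] [51. 41.] 0.4 rib [ 0.6019 -0.1136  0.0572] 12.6
scene [284. 286.] [ 0.5978 -0.1817] [39. 51.] -0.6 rib [ 0.6019 -0.1833  0.0568] 9.6
scene [325. 284.] [ 0.6489 -0.1033] [52. 40.] 0.6 rib [ 0.6542 -0.1051  0.058 ] 15.4
scene [364. 292.] [ 0.7084 -0.035 ] [ 8. 28.] -1.0 rib [ 0.7075 -0.0351  0.0307] 0.7
scene [304. 298.] [ 0.6484 -0.1613] [51. 40.] 0.3 rib [ 0.6544 -0.1634  0.0574] 15.2
scene [286. 310.] [ 0.6485 -0.2096] [53. 40.] 0.3 rib [ 0.6535 -0.2108  0.057 ] 11.8
top [350. 152.] [ 0.6548 -0.105 ] [37. 50.] -0.5 rib [ 0.6529 -0.1057  0.0546] -4.5
top [371. 152.] [ 0.6548 -0.1634] [38. 51.] -0.8 rib [ 0.6528 -0.1624  0.0555] 7.8
top [389. 154.] [ 0.6527 -0.2111] [50. 38.] 0.5 rib [ 0.6495 -0.2101  0.0557] 11.4
top [352. 173.] [ 0.598  -0.1131] [44. 38.] 0.2 rib [ 0.5983 -0.1124  0.0557] -0.9
top [379. 173.] [ 0.5994 -0.1856] [41. 49.] -0.1 rib [ 0.5988 -0.1841  0.0536] -21.6
top [490. 237.] [ 0.436  -0.4726] [23. 23.] 15.6 rib [ 0.4346 -0.4756  0.0486] -30.4
```

View pics/r8.png

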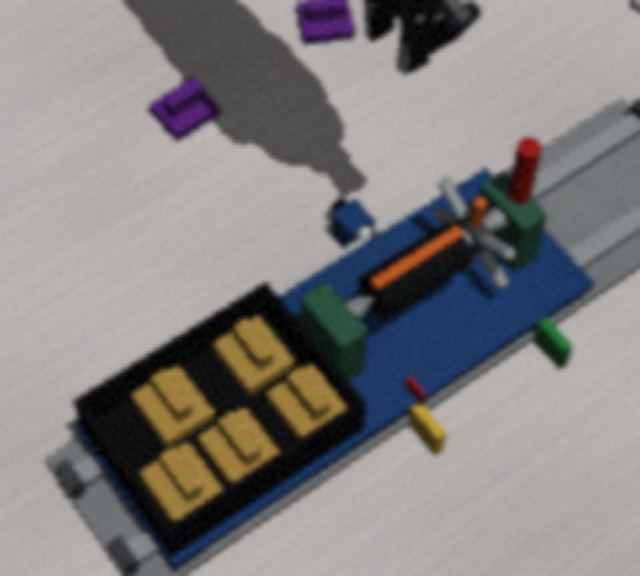

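The mark is up (measured within about ±4°), and all five shoes are upright in the tray. The carrier moved only about 2 mm, which the ±12 mm window allows. Now to the post.

```bash
python3 -m crank '[[[0.014,0.035,0],[0,0,0],0.045],[[0.015,0.035,0],[0,0,0],0.045],[[0.015,0.034,0],[-0.2,0,0],0.045],[[0,0,0],[0,0,0],0.045],[[0,0,0],[0,0,0],0.045]]' 60; python3 go.py .6275 .1055 .140 90
```

```text
t: 40.9
eef_pos: [0.6308, 0.1051, 0.2117]
tool_rot: [0.001, 0.707, 0.707, 0.001]
contact_force: [0.1, -1.1, 0.1]
gripper_width: 0.524
pos [0.6308 0.1051 0.2117] t 40.9 g 0.524 F [ 0.1 -1.1  0.1] q7 0.06
turn(deg,tool) [0.14 0.04 0.02]
shift now-axes [ 0.0004 -0.0035  0.0717]  after-turn axes [ 0.0004 -0.0033  0.0717]
```

```bash
python3 -m crank '[[[0,-0.003,0.03],[0,0,0],0.045],[[0,0,0.03],[0,0,0],0.045],[[0,0,0.012],[0,0,0],0.045],[[0,0,0],[0,0,0],0.045],[[0,0,0],[0,0,0],0.0],[[0,0,0],[0,0,0],0.0],[[0,0,0],[0,0,0],0.0],[[0,0,0],[0,0,0],0.0]]' 60; python3 go.py .6275 .1055 .140 90; python3 - <<'E'
from h import *
im,d,W=cap('scene');crop(im,310,150,430,270,5,'p1.png')
E
```

```text
t: 41.9
eef_pos: [0.6269, 0.1058, 0.1416]
tool_rot: [-0.0, 0.707, 0.707, 0.001]
contact_force: [-6.5, -0.7, 7.8]
gripper_width: 0.192
pos [0.6269 0.1058 0.1416] t 41.9 g 0.192 F [-6.5 -0.7  7.8] q7 0.1
turn(deg,tool) [ 0.05 -0.09  0.06]
shift now-axes [-0.0003  0.0006  0.0016]  after-turn axes [-0.0003  0.0006  0.0016]
```

View pics/p1.png

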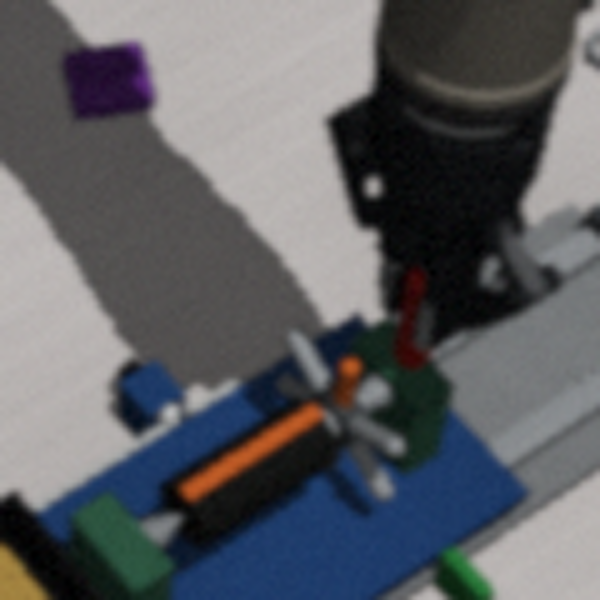

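The post at crop (410,315) is gripped and the mark is still up. Pushing slowly.

```bash
python3 -m crank '[[[0.005,0,0],[0,0,0],0.0],[[0.01,0,0],[0,0,0],0.0],[[0.012,0,0],[0,0,0],0.0],[[0.012,0,0],[0,0,0],0.0],[[0.012,0,0],[0,0,0],0.0],[[0.012,0,0],[0,0,0],0.0],[[0.012,0,0],[0,0,0],0.0],[[0.012,0,0],[0,0,0],0.0],[[0.008,0,0],[0,0,0],0.0],[[0.005,0,0],[0,0,0],0.0]]' 60; python3 go.py .6275 .224 .140 90; python3 - <<'E'
from h import *
im,d,W=cap('scene');crop(im,250,140,450,320,3.5,'p2.png')
for s in shoes(im,W): print(*s)
E
```

```text
t: 43.2
eef_pos: [0.6266, 0.2051, 0.1417]
tool_rot: [0.0, 0.707, 0.707, 0.0]
contact_force: [-8.4, -3.2, 9.1]
gripper_width: 0.193
pos [0.6266 0.2051 0.1417] t 43.2 g 0.193 F [-8.4 -3.2  9.1] q7 -0.05
turn(deg,tool) [ 0.02 -0.    0.04]
shift now-axes [0.0189 0.0009 0.0017]  after-turn axes [0.0189 0.0009 0.0017]
[343. 248.] [ 0.5973 -0.0125] [40. 51.] -2.0 rib [ 0.6025 -0.0149  0.0574] 16.0
[319. 263.] [ 0.5974 -0.0829] [40. 53.] -0.5 rib [ 0.6021 -0.0845  0.0572] 9.8
[360. 262.] [ 0.6488 -0.0038] [41. 51.] -3.0 rib [ 0.6544 -0.0067  0.0582] 16.0
[340. 275.] [ 0.6486 -0.0629] [40. 51.] -0.4 rib [ 0.6546 -0.0649  0.0577] 18.6
[323. 286.] [ 0.6475 -0.1099] [54. 41.] 0.0 rib [ 0.6537 -0.1119  0.0575] 7.0
[364. 292.] [ 0.7072 -0.0354] [ 9. 32.] -4.7 rib [ 0.7082 -0.0351  0.0296] 0.1
```

View pics/p2.png

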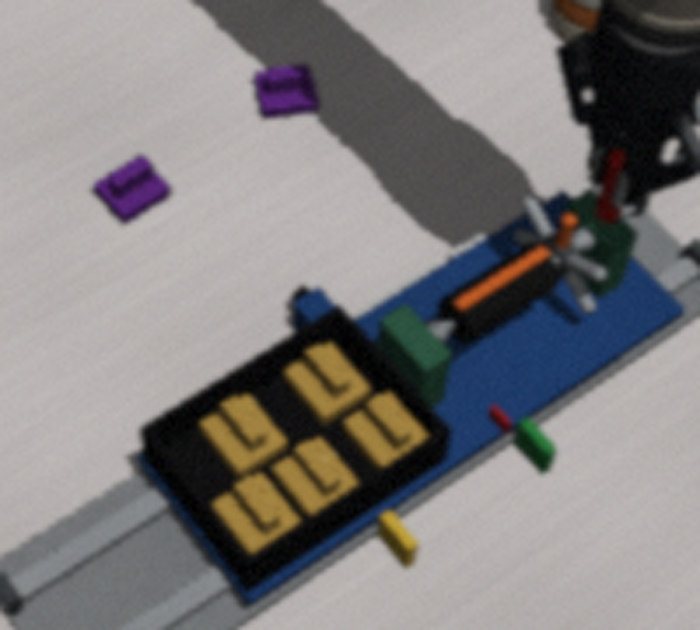

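The shoes still stand in the tray. By shoe displacement the carrier has travelled about 0.101, so about 19 mm is left; the red pointer at crop (500,417) is nearing the green block.

```bash
python3 -m crank '[[[0.008,0,0],[0,0,0],0.0],[[0.006,0,0],[0,0,0],0.0],[[0.003,0,0],[0,0,0],0.0],[[0.002,0,0],[0,0,0],0.0],[[0,0,0],[0,0,0],0.0],[[0,0,0],[0,0,0],0.0]]' 60; python3 go.py .6275 .2245 .140 90; python3 - <<'E'
from h import *
im,d,W=cap('scene');crop(im,250,140,450,320,3.5,'p3.png')
for n in('scene','top'):
    im,d,W=cap(n)
    for s in shoes(im,W): print(n,*s)
E
```

```text
t: 44.0
eef_pos: [0.6266, 0.2251, 0.1417]
tool_rot: [-0.0, 0.707, 0.708, 0.001]
contact_force: [-8.4, -1.3, 7.2]
gripper_width: 0.192
pos [0.6266 0.2251 0.1417] t 44.0 g 0.192 F [-8.4 -1.3  7.2] q7 -0.08
turn(deg,tool) [ 0.03 -0.08  0.09]
shift now-axes [-0.0006  0.0009  0.0017]  after-turn axes [-0.0006  0.0009  0.0017]
scene [350. 244.] [0.5972 0.0072] [51. 40.] 0.8 rib [0.6021 0.0049 0.0573] 12.5
scene [326. 259.] [ 0.5967 -0.0622] [41. 53.] -1.0 rib [ 0.602  -0.0646  0.057 ] 14.8
scene [367. 258.] [0.6526 0.0157] [40. 60.] -0.6 rib [0.6545 0.0132 0.0582] 17.5
scene [347. 271.] [ 0.6485 -0.0425] [39. 51.] -1.8 rib [ 0.6544 -0.0452  0.0578] 12.4
scene [330. 281.] [ 0.6485 -0.0937] [55. 47.] 0.9 rib [ 0.6537 -0.0923  0.0578] 8.7
scene [364. 292.] [ 0.707 -0.035] [31.  8.] 1.1 rib [ 0.7067 -0.0348  0.0298] 0.2
top [304. 152.] [0.6539 0.0133] [47. 40.] 1.3 rib [0.6523 0.0144 0.0553] -5.5
top [326. 152.] [ 0.6549 -0.0455] [47. 41.] 0.6 rib [ 0.6535 -0.0442  0.0542] -20.4
top [344. 153.] [ 0.6529 -0.0934] [47. 41.] 0.3 rib [ 0.6514 -0.0912  0.0549] -8.5
top [307. 172.] [0.5991 0.0046] [49. 40.] 1.4 rib [0.5983 0.0053 0.0541] -2.2
top [334. 172.] [ 0.5998 -0.0657] [49. 38.] 0.5 rib [ 0.599  -0.0644  0.0545] -7.1
top [489. 237.] [ 0.4345 -0.473 ] [19. 23.] 11.5 rib [ 0.4326 -0.4753  0.0483] -43.2
```

View pics/p3.png

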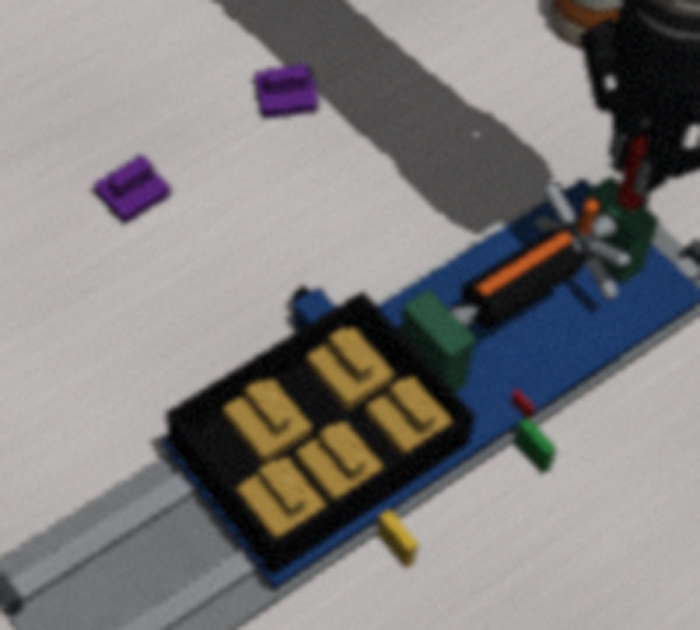

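Shoe displacement gives a travel of 0.1204–0.1214, and the red pointer at crop (522,402) faces the green block. Releasing the post and retreating.

```bash
python3 -m crank '[[[0,0,0],[0,0,0],0.03],[[0,0,0],[0,0,0],0.04],[[0,0,0],[0,0,0],0.045],[[0,0,-0.03],[0,0,0],0.045],[[0,0,-0.05],[0,0,0],0.045],[[0,-0.04,0],[0,0,0],0.045],[[0,-0.05,0],[0,0,0],0.045],[[0,-0.05,0],[0,0,0],0.045],[[0,0,0],[0,0,0],0.045]]' 60; python3 go.py .6275 .2245 .140 90; python3 - <<'E'
from h import *
mark(.12)
im,d,W=cap('scene');crop(im,250,140,450,320,3.5,'p4.png')
for n in('scene','top'):
    im,d,W=cap(n)
    for s in shoes(im,W): print(n,*s)
    if n=='top': cv2.imwrite('pics/p4t.png',im[:,:,::-1])
E
```

```text
t: 45.28
eef_pos: [0.4843, 0.2251, 0.2194]
tool_rot: [-0.001, 0.706, 0.708, 0.001]
contact_force: [1.4, 0.9, -0.5]
gripper_width: 0.532
pos [0.4843 0.2251 0.2194] t 45.27 g 0.532 F [ 1.4  0.9 -0.5] q7 -0.28
turn(deg,tool) [ 0.01 -0.09  0.21]
shift now-axes [-0.0012  0.1432  0.0795]  after-turn axes [-0.0006  0.1432  0.0794]
scene spoke 40 [0.6281 0.182  0.1151] ang med 3.7 [-9.8  9. ]
  tip [0.6286 0.1843 0.1293]
scene stripe 159 [0.6261 0.1246 0.1019] ang med -1.0 [-27.1  15.2]
top spoke 19 [0.6245 0.1812 0.1181] ang med -4.7 [-12.7   1.9]
  tip [0.6253 0.1824 0.1264]
top stripe 139 [0.6272 0.1247 0.1002] ang med 0.1 [-16.6  23.1]
scene [350. 244.] [0.5975 0.0068] [40. 52.] -2.4 rib [0.6018 0.0049 0.0574] 12.8
scene [326. 259.] [ 0.5975 -0.0627] [51. 39.] 0.5 rib [ 0.6018 -0.0648  0.0572] 13.1
scene [366. 258.] [0.6485 0.0162] [49. 41.] 0.8 rib [0.6543 0.0129 0.0587] 23.6
scene [347. 271.] [ 0.6489 -0.0433] [49. 41.] 0.2 rib [ 0.6544 -0.0452  0.0581] 19.7
scene [330. 281.] [ 0.6485 -0.0937] [53. 48.] 3.5 rib [ 0.6536 -0.0922  0.0577] 13.1
scene [364. 292.] [ 0.707  -0.0349] [ 9. 32.] -6.1 rib [ 0.7087 -0.0352  0.0302] -0.5
top [304. 152.] [0.6537 0.0146] [46. 37.] 0.9 rib [0.6524 0.0144 0.0553] -2.9
top [326. 152.] [ 0.655  -0.0454] [48. 41.] 0.6 rib [ 0.6532 -0.0441  0.0542] -12.7
top [344. 153.] [ 0.6526 -0.0919] [47. 38.] 0.4 rib [ 0.6514 -0.0911  0.0551] -5.7
top [307. 172.] [0.5989 0.0053] [40. 48.] -0.7 rib [0.5984 0.0054 0.0541] 0.8
top [334. 172.] [ 0.5998 -0.0654] [49. 37.] 0.6 rib [ 0.5991 -0.0645  0.0548] -5.2
```

View pics/p4.png

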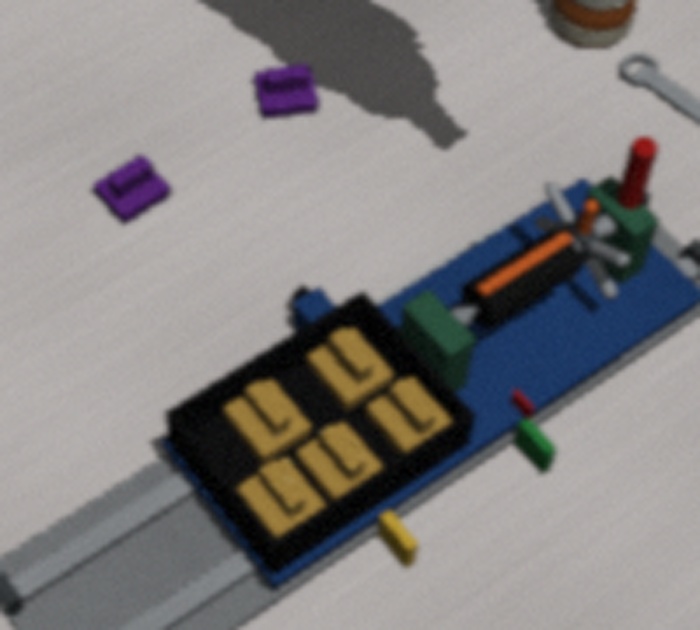

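View pics/p4t.png

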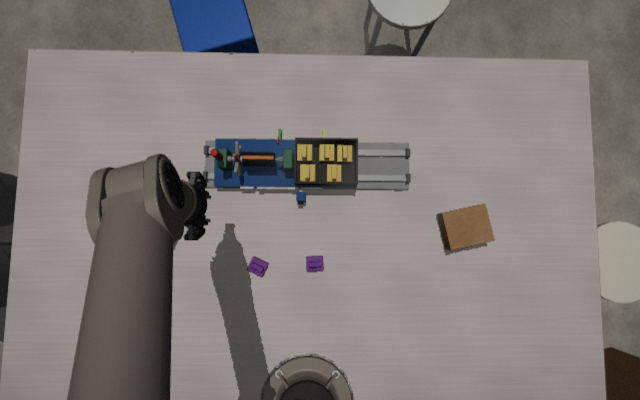

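The post is free, the pointer at crop (522,402) faces the green block, and the mark reads within about 5° of up. All five shoes are in the tray; the carton and purple parts haven't moved, and the jar and wrench look untouched. Handing in.

```bash
python3 - <<'E'
from station import bot
print(bot.hand_in())
E
```

```text
the job is handed in; nothing more can be done
None
```

The job is handed in. The five brass shoes that were present are packed upright in the tray, the orange mark is up, and the carrier is at the second station. No verdict was reported.

**Last checks, after letting go of the post**
- **Carrier:** travel is about 0.120–0.121 m by how far the shoes moved in the two cameras. The red pointer faces the green block.
- **Mark:** the stripe reads about 0 ± 1° from up. The orange spoke is less certain: +3.7° in one camera and -4.7° in the other. Both are inside the 8° limit.
- **Shoes:** all five are level on the tray floor.
- **Bystanders:** I never touched the jar, the carton, the wrench or the purple look-alikes. In the last pictures the carton and the purple parts had not moved. The arm hid the jar and part of the wrench from the top camera, so for those I only have the scene camera.

**What did not go cleanly**
- One packed shoe was knocked about 10 mm while the arm was away and now rests against the tray's end wall, about 57 mm from centre against a 65 mm limit. I left it there.
- My first try at gripping the orange spoke slipped off its tip, with 23 N on the wrist. A deeper second grip centred it.
- Turning the roller moved the carrier about 2 mm while it was still at the first station, inside the 12 mm allowed there.

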